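Clear the parcel gauge and gauge the gift cartons

TASK

Sweep all the loose plastic chips off the bed of the parcel gauge into its black catch tray with the scraper block, without touching chips on the bed with the fingers, and stand the scraper back in the middle of its rubber mat. Only when the bed is clear, try the gift cartons one after another in the clear tunnel: slide those that fit lengthwise in through the mouth, the last one until it is about flush with the mouth, and stand those that are too wide or too tall for it upright in the grey return tray, without forcing them. Leave the other things on the bench where they are; cartons may get knocked aside meanwhile, so check.

Things in the scene. Friction and masses are not known exactly. Their poses are not given: they have to be found in the camera images.
- gauge: Fixed aluminium parcel gauge: a flat bed 30 mm high, x -85..+95 mm and y -90..+70 mm about the origin, with a clear tunnel at its +x end and a black catch tray on its +y side. Origin: on the table under the bed. Its points have the same axes.
- mouth (a point): Centre of the tunnel mouth's lower edge, on the bed surface; +x leads into the tunnel: inside 52 mm wide, 62 mm high, 200 mm long to an end stop, floor level with the bed, roof top 96 mm above the table. Two 14 mm high steel lead-in cheeks flare from 52 mm apart at the mouth to about 80 mm apart 35 mm before it
- bed (a point): Point on the bed surface above the gauge's origin, 95 mm before the mouth; at the start the chips lie within -75..+40 mm of it in x and -45..+60 mm in y
- catch (a point): Centre of the catch tray's floor, 4 mm above the table. Tray inside 172 mm in x, about 115 mm in y, end walls 26 mm and outer wall 45 mm high, open on the bed side, where the bed's edge (70 mm in y from the gauge's origin) stands 26 mm above its floor
- scraper: Scraper block: grey plastic foot 80 x 36 mm (x, y), 22 mm high with straight sides, wooden grip on top 50 x 24 mm (x, y) from 22 to 64 mm height. 0.13 to 0.21 kg. Origin: centre of the underside.
- rest: Fixed black rubber mat 160 x 80 x 3 mm (x, y, z), where the scraper stands and belongs, 3 mm thick. Origin: centre of the underside
- return_tray: Fixed grey open tray 240 x 140 mm outside (x, y), walls 4 mm thick and 22 mm high, floor 4 mm. Origin: centre of the underside. Two cartons stand in it one behind the other along x, some 100 mm apart
- carton_a: Brown closed gift carton with a white paper band along its length, may be absent. 64 mm long (x); the right size is 46 mm wide (y) and 54 mm tall, but some are oversize: 58 mm wide, or 72 mm tall, and will not go into the tunnel. 0.08 to 0.17 kg. Origin: centre of the underside
- carton_b: Brown closed gift carton with a white paper band along its length, may be absent. 64 mm long (x); the right size is 46 mm wide (y) and 54 mm tall, but some are oversize: 58 mm wide, or 72 mm tall, and will not go into the tunnel. 0.08 to 0.17 kg. Origin: centre of the underside
- carton_c: Brown closed gift carton with a white paper band along its length, may be absent. 64 mm long (x); the right size is 46 mm wide (y) and 54 mm tall, but some are oversize: 58 mm wide, or 72 mm tall, and will not go into the tunnel. 0.08 to 0.17 kg. Origin: centre of the underside
- carton_d: Brown closed gift carton with a white paper band along its length, may be absent. 64 mm long (x); the right size is 46 mm wide (y) and 54 mm tall, but some are oversize: 58 mm wide, or 72 mm tall, and will not go into the tunnel. 0.08 to 0.17 kg. Origin: centre of the underside
- carton_e: Brown closed gift carton with a white paper band along its length, may be absent. 64 mm long (x); the right size is 46 mm wide (y) and 54 mm tall, but some are oversize: 58 mm wide, or 72 mm tall, and will not go into the tunnel. 0.08 to 0.17 kg. Origin: centre of the underside
- chip1: Loose broken black plastic chip, 20 to 30 mm by 16 to 20 mm, 8 to 11 mm thick, may be absent. Origin: centre of its underside
- chip2: Loose broken black plastic chip, 20 to 30 mm by 16 to 20 mm, 8 to 11 mm thick, may be absent. Origin: centre of its underside
- chip3: Loose broken black plastic chip, 20 to 30 mm by 16 to 20 mm, 8 to 11 mm thick, may be absent. Origin: centre of its underside
- chip4: Loose broken black plastic chip, 20 to 30 mm by 16 to 20 mm, 8 to 11 mm thick, may be absent. Origin: centre of its underside
- chip5: Loose broken black plastic chip, 20 to 30 mm by 16 to 20 mm, 8 to 11 mm thick, may be absent. Origin: centre of its underside
- tape_roll: Bystander, to be left alone: clear tape roll 90 mm wide, 48 mm high. Origin: underside centre
- label_block: Bystander, to be left alone: block of paper labels 90 x 60 x 30 mm. Origin: underside centre
- marker: Bystander, to be left alone: black marker 100 mm long, lying. Origin: underside centre
- grey_box: Bystander, to be left alone: grey product box 70 x 50 x 30 mm. Origin: underside centre
- mug: Bystander, to be left alone: white mug, 80 mm wide, 95 mm high. Origin: underside centre
- knife: Bystander, to be left alone: grey closed parcel knife 140 mm long, lying. Origin: underside centre
Mind the look-alikes: they are no part of the job. Leave any yellow look-alike of the carton_e alone.

How it is judged:
By the outcome, as a careful person would: the job done as asked, in the order asked, and still so for the second after the job is handed in, with the robot touching nothing.
Of carton_a, carton_b, carton_c, carton_d, carton_e only 3 to 4 are there at a start; the rules pass over those that are not, and their reading is None.
Of chip1, chip2, chip3, chip4, chip5 only 3 to 5 are there at a start; the rules pass over those that are not, and their reading is None.
At some moment in a run one of carton_a, carton_b, carton_c, carton_d, carton_e may be knocked a few centimetres aside while the robot is not near it.
It also fails if it takes over 210 s, if anything falls off the work surface, if the arm or the gripper's body presses on something with over 40 N, if the wrist force passes 120 N, or if a joint passes its speed limit or range.

ROBOT

A 6-joint arm with a two-finger parallel gripper is mounted at the origin on the work surface. World frame = base frame: x ahead of the robot, y to its left, z up, the work surface at z = 0. Lengths are in m, angles in rad, forces in N, time in s.
With the tool pointing down it reaches from about 0.375 to 0.825 m from the base axis. Payload 5.5 kg.
Tool frame: the origin (TCP) lies midway between the tips of the shut fingers; the grasp point (between the pads) lies 19 mm behind it (grip_depth is the distance from the TCP to the grasp point, in m); z points along the fingers, y is the line along which they close (so a half turn about z gives the same grasp; the last joint's range is limited). The gripper opens to 85 mm and grips with 20 to 120 N. Pads are 22 mm wide; open, the fingers measure 114 mm over their backs; the gripper's body (76 mm by 85 mm) begins 54 mm behind the grasp point. The pads swing forward as they close: fully open they stand 13 mm farther back than shut.
Start: joints at [-1.22, 0.314, -0.047, 1.21, 0, 1.571], TCP at [0.206, -0.563, 0.231] pointing down, gripper open.
Joint ranges: [-2.67, 2.67], [-0.69, 1.73], [-1.03, 1.25], [-2.08, 2.16], [-1.42, 1.45], [-3.14, 3.14]. Speed limits (rad/s): [2.39, 2.39, 3.01, 3.14, 3.14, 3.14].

INTERFACE

Orientations are given as a 3x3 rotation matrix whose columns are the frame's x, y, z axes.
In Python, from plant import * gives the robot as it stands. The module is installed in compiled form; this text tells all that it offers.
- The arm moves only by the tool carry_out, never from a script. Its arguments are lists of equal length, an entry for each row: "travel": the shift along the tool's x, y, z normalised to -1 to 1, where 1 is 300 mm, a list of three; "yaw": the turn about the tool's z normalised to -1 to 1, where 1 is 30 degrees. A call has exactly 8 rows; each row shifts and turns the commanded pose from where the row before left it, along the tool's axes as they then stand; what a row does not reach is not made up. A row lasts 1/12 s, in which the tool goes at most 41.7 mm and 7.16 degrees, less where a joint would pass 70% of its speed; a pose out of reach is approached as far as the arm can. A call with a number of a shift or a turn outside -1 to 1 is refused whole. A call with a gripper value outside its range is refused whole. "hand" is the opening, from 0 (shut) to 1 (fully open), set as the call begins (left out, the last holds). The fingers move at their own pace and stop on an object; "squeeze" is the grip in N (left out, the last holds). Time passes only in rows, so rows that do not move let the fingers close, or fill a call up. It gives the time, the measured TCP pose, the force, the opening and the grip force at its end, in the units of the state.
- observe(): the state, without advancing time (a new reading comes with each control period).
- get_image(name): name is "side" or "top" or "wrist"; returns (picture, depth): 384x512x3 uint8, red, green, blue; 384x512 float32, m along the optical axis (not along the pixel's ray), 0 where there is no reading.
- get_calibration(name): a dict with "vfov" (degrees; the focal length in pixels is half the picture's height over the tangent of half this angle, whatever the lens; pixels are square), "cx", "cy" (the principal point, pixels), "extrinsics" (4x4, takes a point from camera to world coordinates). Camera axes: x right, y down, z forward; pixel columns grow to the right and rows downward; lengths in m; the calibration is good to about 2 mm. A picture is of the moment at which its call begins: read the wrist's pose just before it. get_calibration takes no time and is no camera call; for the wrist camera it gives the pose at the moment of the call.
- sign_off(): hands the job in; it is judged then, once.
The state is a dict: "clock": time; "joints": joint angles; "qd": joint speeds; "effort": joint torques, N m; "tcp_pos": TCP position; "ee_rot": TCP orientation; "contact_force": force on the tool from outside, world axes, zero at the start; "wrist_torque": the same for the moment, N m; "width": finger opening in m; "gripper_force": force on a finger pad.
Only numpy, scipy, OpenCV 4.12 (cv2) and the standard library are available. Lean on these libraries where they do the work, as an engineer would, in place of code of your own. Each camera call takes 0.05 s, during which the arm holds its last target. There are 200 camera calls.

## Working session

There is one attempt and no reset: what is moved stays moved. The work goes in short steps, Python scripts to look and compute and a tool call to move; the robot and the scene stay as the last step left them, time stands still between calls to the robot, and variables do not carry over. Pictures are saved under pics/ and viewed, at most 17 in all, crops included, and the job is handed in when it is done.

Besides the shell and the picture viewer there is one more tool, called after "Emit:" as name(argument=value, ...) on one line, values as JSON. carry_out: Moves the arm, as the interface text tells. Its arguments: {"type":"object","properties":{"travel":{"type":"array","items":{"type":"array","items":{"type":"number"}}},"yaw":{"type":"array","items":{"type":"number"}},"hand":{"type":"number"},"squeeze":{"type":"number"}},"required":["travel","yaw"]}

```bash
mkdir -p pics
cat > h.py <<'E'
from plant import *
import numpy as np, cv2
def cal(n):
    c=get_calibration(n); f=192/np.tan(np.radians(c["vfov"])/2); return f,c["cx"],c["cy"],np.array(c["extrinsics"])
def cloud(n):
    f,cx,cy,E=cal(n); im,d=get_image(n); v,u=np.mgrid[:384,:512]
    P=np.stack([(u-cx)/f*d,(v-cy)/f*d,d,np.ones_like(d)],-1)@E.T
    P=P[...,:3]; P[d==0]=np.nan
    return im,P
def save(n,im,s=1.5,box=None):
    if box: im=im[box[1]:box[3],box[0]:box[2]]
    cv2.imwrite(n,cv2.resize(im[...,::-1],None,fx=s,fy=s,interpolation=cv2.INTER_CUBIC))
E
python3 - <<'E'
from h import *
s=observe(); print(s["clock"],s["tcp_pos"],s["ee_rot"],s["width"])
for n in("top","side"):
    im,P=cloud(n); save(f"pics/{n}0.png",im); np.savez(f"{n}0.npz",im=im,P=P)
    c=get_calibration(n);print(n,c["vfov"],c["cx"],c["cy"],np.round(c["extrinsics"],3).tolist())
E
```

```text
0.0 [ 0.20600459 -0.56291181  0.23043771] [[ 9.39099083e-01  3.43645996e-01 -5.84364444e-04]
 [ 3.43646493e-01 -9.39097737e-01  1.58981396e-03]
 [-2.44212649e-06 -1.69380762e-03 -9.99998566e-01]] 0.08518540386788949
top 44.24020327813398 260.479235448093 204.97800091824843 [[-0.005, -0.998, 0.058, 0.458], [-1.0, 0.004, -0.018, 0.009], [0.018, -0.058, -0.998, 1.247], [0.0, 0.0, 0.0, 1.0]]
side 56.06519439305058 254.67583256966597 198.0737330834709 [[-0.86, -0.279, 0.427, 0.146], [-0.509, 0.427, -0.747, 0.659], [0.027, -0.86, -0.509, 0.497], [0.0, 0.0, 0.0, 1.0]]
```

View pics/top0.png

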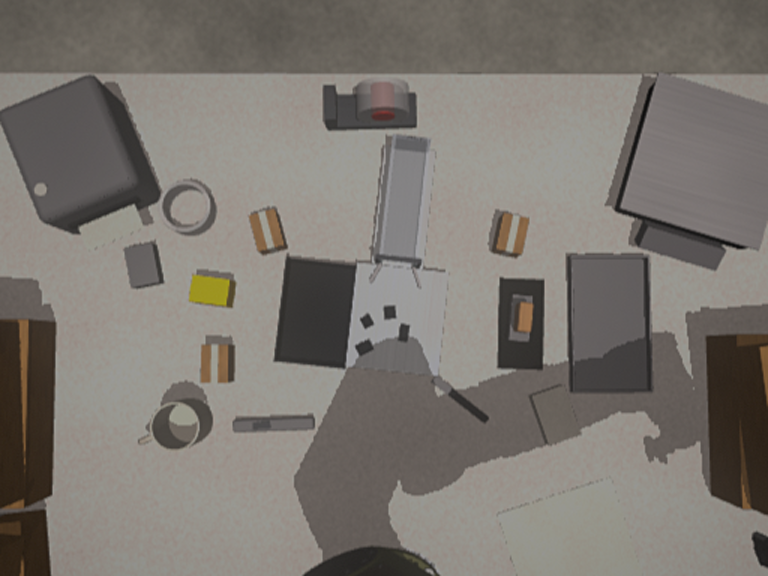

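View pics/side0.png

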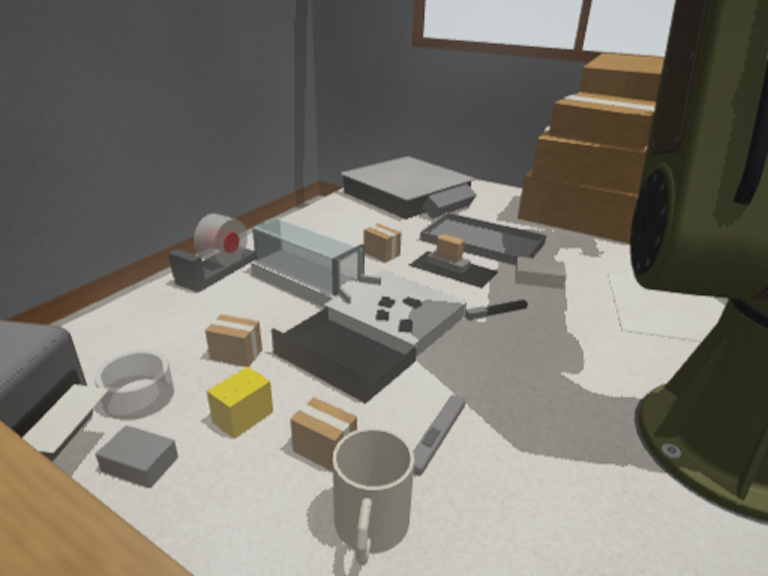

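Top view (768-wide picture): the brown cartons with a white band are at (267,230), (217,360) and (512,232). The yellow look-alike is at (212,290), to be left alone. Four chips lie at (366,320), (389,312), (403,332) and (363,348). The scraper is at (522,315) on its mat, the return tray at (610,322), the catch tray at (316,312) and the tunnel at (405,205). The side view agrees: three cartons, four chips.

```bash
cat > meas.py <<'E'
from h import *
def rect(P,im,box,zlo,zhi,k=None,color=None):
    u0,v0,u1,v1=box; Q=P[v0:v1,u0:u1].reshape(-1,3); C=im[v0:v1,u0:u1].reshape(-1,3).astype(int)
    m=(Q[:,2]>zlo)&(Q[:,2]<zhi)
    if color is not None: m&=color(C)
    Q=Q[m]
    if len(Q)<5: return None
    r=cv2.minAreaRect((Q[:,:2]*1000).astype(np.float32)); return len(Q),np.round(r[0],1),np.round(r[1],1),round(r[2],1),np.round(np.percentile(Q[:,2],[5,50,95])*1000,1)
E
python3 - <<'E'
from meas import *
t=np.load("top0.npz");im,P=t["im"],t["P"]
s=2/3
def b(*a): return [int(x*s) for x in a]
for n,bx,lo,hi in [("cA",b(240,195,295,265),.04,.09),("cB",b(190,330,245,395),.04,.09),("cC",b(485,200,540,265),.04,.09),("yellow",b(180,260,245,315),.03,.09),
 ("grip",b(500,280,545,350),.05,.09),("foot",b(500,280,545,350),.018,.09),("traywall",b(555,240,665,400),.014,.03),("bed",b(340,268,460,375),.022,.036),("roof",b(365,130,440,265),.085,.11)]:
    print(n,rect(P,im,bx,lo,hi))
# table heights, mat by colour
print("mat",rect(P,im,b(485,265,555,380),-.01,.012,color=lambda C:C.max(1)<60))
print("tray",rect(P,im,b(545,240,670,400),-.01,.03,color=lambda C:C.max(1)<110))
print("table z",np.nanmedian(P[230:240,100:120,2]),np.nanmedian(P[100:110,310:320,2]),"floor tray",np.nanmedian(P[200:220,400:410,2]))
g=cv2.resize(im[150:260,170:310,::-1],None,fx=5,fy=5,interpolation=cv2.INTER_CUBIC);cv2.imwrite("pics/g0.png",g)
# side
t=np.load("side0.npz");im2,P2=t["im"],t["P"]
for n,c in [("cA",None)]: pass
Q=P2.reshape(-1,3);C=im2.reshape(-1,3).astype(int)
for n,(x,y) in dict(cA=(.62,.2),cB=(.42,.28),cC=(.62,-.18),scr=(.47,-.18)).items():
    m=(abs(Q[:,0]-x)<.06)&(abs(Q[:,1]-y)<.07)&(Q[:,2]>.03); 
    if m.sum(): print(n,m.sum(),np.round(np.percentile(Q[m],98,axis=0),3),np.round(np.percentile(Q[m],2,axis=0),3))
E
```

```text
cA (490, array([647. , 193.6]), array([96.3, 46.1]), 15.0, array([48.1, 54.7, 58.2]))
cB (504, array([436.9, 281.9]), array([46.1, 63. ]), 89.9, array([50. , 54.7, 58.4]))
cC (480, array([ 655.4, -220. ]), array([46.6, 65.5]), 78.6, array([48.3, 54.5, 58.5]))
yellow (504, array([559.9, 292.6]), array([65.6, 46. ]), 82.2, array([43.6, 54.8, 58.2]))
grip (211, array([ 512.5, -237.8]), array([25.2, 49.3]), 86.0, array([56. , 66.7, 70.7]))
foot (451, array([ 512.7, -236.7]), array([35.6, 80.4]), 84.3, array([21.5, 39.4, 70. ]))
traywall (598, array([ 509.8, -381.6]), array([172. , 273.7]), 89.9, array([14.9, 21.5, 27.5]))
bed (3948, array([510.4, -19. ]), array([169.7, 186. ]), 83.6, array([26.8, 30.8, 34.5]))
roof (2210, array([706.9, -33.8]), array([ 74.4, 211.3]), 84.4, array([ 93.1,  96.8, 100.7]))
mat (1197, array([ 501.6, -242.3]), array([ 78.1, 154.9]), 88.0, array([-0.2,  3.8,  8.1]))
tray (6172, array([ 510.2, -394.2]), array([225.7, 282.3]), 88.1, array([-1.1,  4.5, 21.2]))
table z 0.0010085646177919738 0.00104181115580948 floor tray 0.0046190485966863815
cA 731 [0.678 0.264 0.055] [0.564 0.166 0.031]
cB 1567 [0.465 0.343 0.095] [0.361 0.263 0.032]
cC 268 [ 0.679 -0.191  0.055] [ 0.619 -0.241  0.031]
scr 235 [ 0.529 -0.221  0.067] [ 0.486 -0.244  0.031]
```

View pics/g0.png

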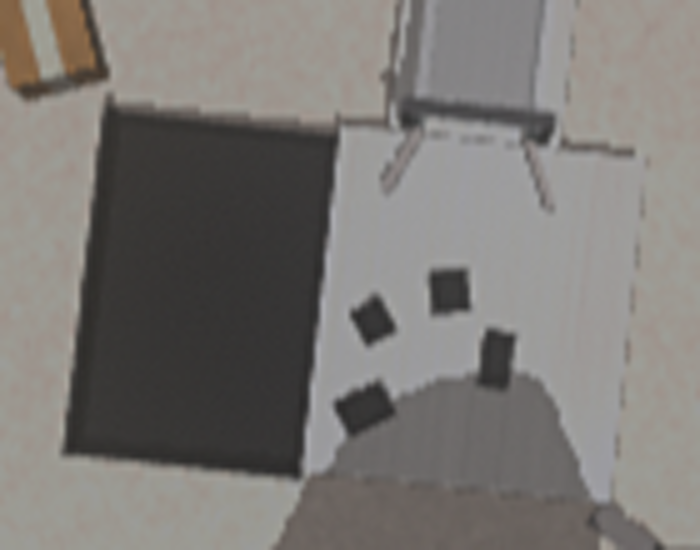

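The crop shows the bed's left edge running (340,120)→(302,475) and its right edge (643,150)→(610,500). The mouth bar runs (405,120)→(553,132), and the chips are at (373,320), (450,290), (497,358) and (365,408). All three cartons measure about 46 x 64 x 54 mm, so all should fit the tunnel. Next I fit the gauge frame.

Run:
```python
from meas import *
t=np.load("top0.npz");im,P=t["im"],t["P"]
f,cx,cy,E=cal("top")
def ray(u,v,z):
    d=E[:3,:3]@np.array([(u-cx)/f,(v-cy)/f,1]); o=E[:3,3]; return o+d*(z-o[2])/d[2]
def cr(u,v,z): return ray(170+(u+.5)/5-.5,150+(v+.5)/5-.5,z)
L1,L2=cr(339,122,.03),cr(302,475,.03);R1,R2=cr(643,150,.03),cr(612,490,.03)
T1,T2=cr(350,122,.03),cr(630,152,.03)
ang=lambda a,b:np.degrees(np.arctan2(*(a-b)[1::-1]))
print("L",L1,L2,ang(L1,L2),"R",R1,R2,ang(R1,R2),"T",ang(T1,T2)-90)
# roof: fit
Q=P[85:178,240:296].reshape(-1,3);Q=Q[(Q[:,2]>.088)&(Q[:,2]<.106)]
c=Q[:,:2].mean(0);w,V=np.linalg.eigh(np.cov((Q[:,:2]-c).T));a=np.degrees(np.arctan2(V[1,1],V[0,1]));print("roof pca",c,a)
# tunnel mouth post corners (top crop 400..553) at roof
print("mouth bar",cr(400,118,.096),cr(553,132,.096))
print("cheek bases",cr(412,140,.044),cr(527,150,.044),"ends",cr(387,190,.044),cr(548,208,.044))
chips=[cr(*p,.04) for p in((373,320),(450,290),(497,358),(365,408))]
for y in (-5.6,):
    th=np.radians(y);X=np.array([np.cos(th),np.sin(th)]);Y=np.array([-X[1],X[0]])
    for n,p in dict(L1=L1,L2=L2,R1=R1,R2=R2,T1=T1,T2=T2,roof=c).items(): print(n,"s=%.1f t=%.1f"%(p[:2]@X*1e3,p[:2]@Y*1e3))
    for p in chips: print("chip s=%.1f t=%.1f"%(p[:2]@X*1e3,p[:2]@Y*1e3), p.round(3))
# grip top in top and side
Q=P[180:240,325:368].reshape(-1,3);Q=Q[Q[:,2]>.055];print("grip top",Q.mean(0),len(Q))
t=np.load("side0.npz");Q=t["P"].reshape(-1,3);m=(abs(Q[:,0]-.512)<.06)&(abs(Q[:,1]+.237)<.05)
q=Q[m&(Q[:,2]>.0605)];r=cv2.minAreaRect((q[:,:2]*1e3).astype(np.float32));print("side grip top",len(q),q.mean(0),r)
for n,(x,y) in dict(cA=(.647,.194),cB=(.437,.282),cC=(.655,-.22)).items():
    m=(np.hypot(Q[:,0]-x,Q[:,1]-y)<.05)&(Q[:,2]>.05)
    q=Q[m];r=cv2.minAreaRect((q[:,:2]*1e3).astype(np.float32));print(n,len(q),q.mean(0).round(4),r)
Q=P.reshape(-1,3);C=im.reshape(-1,3).astype(int)
for n,(x,y) in dict(cA=(.647,.194),cB=(.437,.282),cC=(.655,-.22)).items():
    m=(np.hypot(Q[:,0]-x,Q[:,1]-y)<.05)&(Q[:,2]>.047);q=Q[m];r=cv2.minAreaRect((q[:,:2]*1e3).astype(np.float32));print("top",n,len(q),q.mean(0).round(4),r)
```

```text
L [0.60960614 0.04571109 0.03      ] [0.42754999 0.0650268  0.03      ] -6.056284816614751 R [ 0.59460971 -0.11177366  0.03      ] [ 0.41903423 -0.09415759  0.03      ] -5.729501538214533 T -6.297490369658675
roof pca [ 0.70443925 -0.03561502] 173.45700729898817
mouth bar [0.60327917 0.01382982 0.096     ] [ 0.59618971 -0.06113785  0.096     ]
cheek bases [0.5985049  0.00796891 0.044     ] [ 0.59320115 -0.05089234  0.044     ] ends [0.57285684 0.02083792 0.044     ] [ 0.56336488 -0.06144476  0.044     ]
L1 s=602.2 t=105.0
L2 s=419.2 t=106.4
R1 s=602.7 t=-53.2
R2 s=426.2 t=-52.8
T1 s=602.8 t=99.3
T2 s=601.0 t=-46.6
roof s=704.6 t=33.3
chip s=501.4 t=77.5 [0.507 0.028 0.04 ]
chip s=520.4 t=39.8 [ 0.522 -0.011  0.04 ]
chip s=488.0 t=12.6 [ 0.487 -0.035  0.04 ]
chip s=456.3 t=77.3 [0.462 0.032 0.04 ]
grip top [ 0.51250949 -0.23645962  0.06643149] 201
side grip top 84 [ 0.50835534 -0.23163236  0.06503992] ((510.55535888671875, -235.65357971191406), (26.326000213623047, 49.84477615356445), 85.18152618408203)
cA 385 [0.6582 0.2008 0.0532] ((660.1624755859375, 199.42294311523438), (66.0662612915039, 46.376686096191406), 16.11577033996582)
cB 736 [0.4333 0.2857 0.0537] ((434.6589050292969, 283.83209228515625), (46.674713134765625, 64.90896606445312), 88.97562408447266)
cC 145 [ 0.6524 -0.2162  0.0531] ((654.177001953125, -218.96836853027344), (48.67324447631836, 66.68802642822266), 79.24393463134766)
top cA 468 [0.6612 0.1971 0.0546] ((648.3814697265625, 193.9736785888672), (93.45582580566406, 45.956878662109375), 14.652350425720215)
top cB 489 [0.4372 0.2819 0.0547] ((437.0157165527344, 281.9380187988281), (46.15346145629883, 62.70511245727539), 89.73835754394531)
top cC 460 [ 0.655  -0.2199  0.0546] ((655.5905151367188, -219.98333740234375), (46.58269500732422, 65.18773651123047), 78.62023162841797)
```

Emit:
carry_out(travel=[[0, 0, 0], [0, 0, 0], [0, 0, 0], [0, 0, 0], [0.083, -0.107, 0], [0.083, -0.107, 0], [0.083, -0.107, 0], [0.083, -0.107, 0]], yaw=[0.209, 0.209, 0.209, 0.209, 0, 0, 0, 0], hand=1)

```text
clock: 0.77
tcp_pos: [0.317, -0.4427, 0.2308]
ee_rot: [[0.996, -0.088, -0.0], [-0.088, -0.996, 0.001], [-0.0, -0.001, -1.0]]
contact_force: [0.7, 0.4, -0.4]
width: 0.0858
gripper_force: 0.0
```

Emit:
carry_out(travel=[[0.083, -0.107, 0], [0.083, -0.107, 0], [0.083, -0.107, 0], [0.083, -0.107, 0], [0.083, -0.107, 0], [0.083, -0.107, 0], [0.083, -0.107, 0], [0, 0, 0]], yaw=[0, 0, 0, 0, 0, 0, 0, 0])

```text
clock: 1.43
tcp_pos: [0.5137, -0.2303, 0.2308]
ee_rot: [[0.997, -0.08, 0.002], [-0.08, -0.997, 0.003], [0.001, -0.003, -1.0]]
contact_force: [-0.6, -0.1, 0.7]
width: 0.0852
gripper_force: 0.0
```

```bash
cat >> h.py <<'E'
def st():
    s=observe(); R=np.array(s["ee_rot"]); print("t %.2f tcp %s phi %.2f w %.1f gf %.1f F %s q6 %.2f"%(s["clock"],np.round(np.array(s["tcp_pos"])*1e3,1),np.degrees(np.arctan2(R[1,0],R[0,0])),s["width"]*1e3,s["gripper_force"],np.round(s["contact_force"],1),s["joints"][5])); return s
def go(x,y,z,phi=None):
    "shift (mm) in tool axes from here, normalised, to world target in mm; yaw to phi first"
    s=st(); R=np.array(s["ee_rot"]); p0=np.degrees(np.arctan2(R[1,0],R[0,0])); 
    if phi is None: phi=p0
    a=np.radians(phi); d=np.array([x,y,z])-np.array(s["tcp_pos"])*1e3
    print("yaw %.3f"%((p0-phi)/30),"shift/300:",np.round([(d[0]*np.cos(a)+d[1]*np.sin(a))/300,(d[0]*np.sin(a)-d[1]*np.cos(a))/300,-d[2]/300],4))
E
python3 - <<'E'
from meas import *
go(511,-236,30,-5.2)
im,P=cloud("wrist");save("pics/w1.png",im)
for lo,hi in((.058,.075),):
    Q=P.reshape(-1,3);m=(Q[:,2]>lo)&(Q[:,2]<hi)&(np.hypot(Q[:,0]-.511,Q[:,1]+.236)<.05);q=Q[m]
    print(len(q),q.mean(0),cv2.minAreaRect((q[:,:2]*1e3).astype(np.float32)))
Q=P.reshape(-1,3);m=(Q[:,2]>.015)&(Q[:,2]<.03)&(np.hypot(Q[:,0]-.511,Q[:,1]+.236)<.06);q=Q[m];print(len(q),np.median(q[:,2]) if len(q) else 0)
E
```

```text
t 1.43 tcp [ 513.7 -230.3  230.8] phi -4.59 w 85.2 gf 0.0 F [-0.6 -0.1  0.7] q6 2.80
yaw 0.020 shift/300: [-0.0072  0.0198  0.6693]
1130 [ 0.51413967 -0.23706186  0.06695146] ((512.505126953125, -237.03018188476562), (23.847736358642578, 49.400360107421875), 84.21297454833984)
989 0.025363972702474535
```

Wrist joint 6 is at 2.80 of 3.14, so the bed would be out of its range. I turn the gripper half round, which gives the same grasp.

Emit:
carry_out(travel=[[0, 0, 0], [0, 0, 0], [0, 0, 0], [0, 0, 0], [0, 0, 0], [0, 0, 0], [0, 0, 0], [0, 0, 0]], yaw=[-0.23, -0.23, -0.23, -0.23, -0.23, -0.23, -0.23, -0.23])

```text
clock: 2.15
tcp_pos: [0.5086, -0.2364, 0.2309]
ee_rot: [[0.636, 0.771, -0.001], [0.771, -0.636, 0.0], [-0.001, -0.001, -1.0]]
contact_force: [-0.9, -0.0, 0.3]
width: 0.0853
gripper_force: 0.0
```

Emit:
carry_out(travel=[[0, 0, 0], [0, 0, 0], [0, 0, 0], [0, 0, 0], [0, 0, 0], [0, 0, 0], [0, 0, 0], [0, 0, 0]], yaw=[-0.23, -0.23, -0.23, -0.23, -0.23, -0.23, -0.23, -0.23])

```text
clock: 2.82
tcp_pos: [0.5086, -0.2364, 0.2309]
ee_rot: [[-0.27, 0.963, -0.001], [0.963, 0.27, 0.0], [0.0, -0.001, -1.0]]
contact_force: [0.0, 0.1, -0.5]
width: 0.0857
gripper_force: 0.0
```

Emit:
carry_out(travel=[[0, 0, 0], [0, 0, 0], [0, 0, 0], [0, 0, 0], [0, 0, 0], [0, 0, 0], [0, 0, 0], [0, 0, 0]], yaw=[-0.23, -0.23, -0.23, -0.23, -0.23, -0.23, -0.23, -0.23])

```text
clock: 3.48
tcp_pos: [0.5086, -0.2364, 0.231]
ee_rot: [[-0.945, 0.328, -0.001], [0.328, 0.945, -0.0], [0.001, -0.0, -1.0]]
contact_force: [-1.0, 0.2, 0.3]
width: 0.0854
gripper_force: 0.0
```

Emit:
carry_out(travel=[[0, 0, 0], [0, 0, 0], [0, 0, 0], [0, 0, 0], [0, 0, 0], [0, 0, 0], [0, 0, 0], [0, 0, 0]], yaw=[-0.23, -0.2, 0, 0, 0, 0, 0, 0])

```text
clock: 4.15
tcp_pos: [0.5096, -0.2355, 0.2313]
ee_rot: [[-0.994, 0.114, -0.0], [0.114, 0.994, -0.0], [0.0, -0.0, -1.0]]
contact_force: [-0.2, -0.1, 0.7]
width: 0.0853
gripper_force: 0.0
```

Run:
```python
from h import *
go(512.2,-236.8,30,174.6)
```

```text
t 4.15 tcp [ 509.6 -235.5  231.3] phi 173.47 w 85.3 gf 0.0 F [-0.2 -0.1  0.7] q6 -0.32
yaw -0.038 shift/300: [-0.0089 -0.0035  0.671 ]
```

Emit:
carry_out(travel=[[-0.009, -0.004, 0.1], [0, 0, 0.12], [0, 0, 0.12], [0, 0, 0.12], [0, 0, 0.1], [0, 0, 0.06], [0, 0, 0.03], [0, 0, 0.02]], yaw=[-0.038, 0, 0, 0, 0, 0, 0, 0])

```text
clock: 4.82
tcp_pos: [0.5115, -0.2366, 0.029]
ee_rot: [[-0.996, 0.093, -0.002], [0.093, 0.996, 0.001], [0.002, 0.001, -1.0]]
contact_force: [0.7, 0.6, -0.0]
width: 0.085
gripper_force: 0.0
```

Emit:
carry_out(travel=[[0, 0, 0], [0, 0, 0], [0, 0, 0], [0, 0, 0], [0, 0, 0], [0, 0, 0], [0, 0, 0], [0, 0, 0]], yaw=[0, 0, 0, 0, 0, 0, 0, 0], hand=0, squeeze=60)

```text
clock: 5.48
tcp_pos: [0.5131, -0.2374, 0.0315]
ee_rot: [[-0.996, 0.093, 0.002], [0.093, 0.996, -0.001], [-0.002, -0.001, -1.0]]
contact_force: [-0.8, -0.0, 6.7]
width: 0.023
gripper_force: 59.1
```

Run:
```python
from h import *
st()
```

```text
t 5.48 tcp [ 513.1 -237.4   31.5] phi 174.66 w 23.0 gf 59.1 F [-0.8 -0.   6.7] q6 -0.34
```

Emit:
carry_out(travel=[[0, 0, -0.06], [0, 0, -0.1], [0, 0, -0.107], [0.0172, 0.104, 0], [0.0172, 0.104, 0], [0.0172, 0.104, 0], [0.0172, 0.104, 0], [0.0172, 0.104, 0]], yaw=[0, 0, 0.022, 0, 0, 0, 0, 0])

```text
clock: 6.15
tcp_pos: [0.5024, -0.0778, 0.1105]
ee_rot: [[-0.994, 0.105, 0.0], [0.105, 0.994, 0.0], [0.0, 0.0, -1.0]]
contact_force: [0.3, -0.5, -1.8]
width: 0.0234
gripper_force: 59.4
```

Emit:
carry_out(travel=[[0, 0, 0], [0, 0, 0], [0, 0, 0], [0, 0, 0], [0, 0, 0], [0, 0, 0], [0, 0, 0], [0, 0, 0]], yaw=[0, 0, 0, 0, 0, 0, 0, 0])

```text
clock: 6.82
tcp_pos: [0.5029, -0.0797, 0.1103]
ee_rot: [[-0.994, 0.105, -0.0], [0.105, 0.994, 0.0], [0.0, 0.0, -1.0]]
contact_force: [0.3, 1.0, -2.2]
width: 0.0232
gripper_force: 59.6
```

```bash
cat >> h.py <<'E'
TH=np.radians(-6.0); GX=np.array([np.cos(TH),np.sin(TH)]); GY=np.array([-GX[1],GX[0]]); S0,T0=507.3,40.
def gw(x,y): return GX*(S0+x)+GY*(T0+y)
def wg(p): p=np.array(p)[:2]; return np.array([p@GX-S0,p@GY-T0])
E
python3 - <<'E'
from h import *
x,y=gw(2,-66); go(x,y,58,174)
im,P=cloud("top");save("pics/t1.png",im,5,(170,150,310,260));im,P=cloud("side");save("pics/s1.png",im,3,(170,140,370,300))
E
```

```text
t 6.82 tcp [502.9 -79.7 110.3] phi 173.94 w 23.2 gf 59.6 F [ 0.3  1.  -2.2] q6 -0.05
yaw -0.002 shift/300: [-0.0028  0.0022  0.1744]
```

View pics/s1.png

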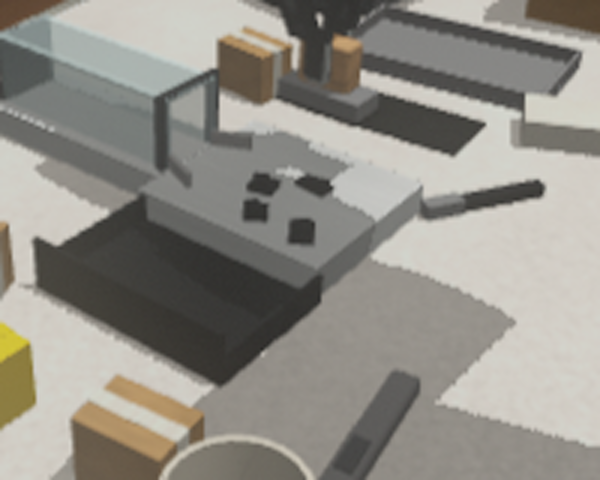

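The scraper hangs level at (330,90), above the bed and behind the chips at (262,183), (315,185), (256,210) and (301,231). Now I lower it and feel for the bed.

Emit:
carry_out(travel=[[-0.003, 0.002, 0.04], [0, 0, 0.05], [0, 0, 0.04], [0, 0, 0.02], [0, 0, 0.015], [0, 0, 0.006], [0, 0, 0], [0, 0, 0]], yaw=[0, 0, 0, 0, 0, 0, 0, 0])

```text
clock: 7.58
tcp_pos: [0.5043, -0.0787, 0.0596]
ee_rot: [[-0.995, 0.105, 0.001], [0.105, 0.995, -0.0], [-0.001, -0.0, -1.0]]
contact_force: [-0.0, 0.1, -1.1]
width: 0.0235
gripper_force: 59.6
```

Emit:
carry_out(travel=[[0, 0, 0.003], [0, 0, 0], [0, 0, 0], [0, 0, 0], [0, 0, 0], [0, 0, 0], [0, 0, 0], [0, 0, 0]], yaw=[0, 0, 0, 0, 0, 0, 0, 0])

```text
clock: 8.25
tcp_pos: [0.5041, -0.0787, 0.0585]
ee_rot: [[-0.995, 0.105, 0.001], [0.105, 0.995, -0.0], [-0.001, -0.0, -1.0]]
contact_force: [-0.8, 0.4, 2.3]
width: 0.0233
gripper_force: 60.0
```

Emit:
carry_out(travel=[[0, 0.02, -0.001], [0, 0.03, 0], [0, 0.03, 0], [0, 0.03, 0], [0, 0.03, 0], [0, 0.03, 0], [0, 0.03, 0], [0, 0.03, 0]], yaw=[0, 0, 0, 0, 0, 0, 0, 0])

```text
clock: 8.92
tcp_pos: [0.5111, -0.0089, 0.0585]
ee_rot: [[-0.995, 0.104, -0.0], [0.104, 0.995, -0.0], [0.0, -0.0, -1.0]]
contact_force: [0.1, -1.3, 1.1]
width: 0.0232
gripper_force: 59.9
```

Emit:
carry_out(travel=[[0, 0.03, 0], [0, 0.03, 0], [0, 0.03, 0], [0, 0.03, 0], [0, 0.03, 0], [0, 0.03, 0], [0, 0.03, 0], [0, 0.02, 0]], yaw=[0, 0, 0, 0, 0, 0, 0, 0])

```text
clock: 9.58
tcp_pos: [0.5184, 0.0598, 0.0585]
ee_rot: [[-0.995, 0.104, 0.0], [0.104, 0.995, 0.0], [0.0, 0.0, -1.0]]
contact_force: [0.1, -1.9, 0.1]
width: 0.023
gripper_force: 59.9
```

Emit:
carry_out(travel=[[0, 0, 0], [0, 0, 0], [0, 0, 0], [0, 0, -0.05], [0, 0, -0.07], [0.03, -0.07, -0.04], [0.03, -0.1, 0], [0.03, -0.1, 0]], yaw=[0, 0, 0, 0, 0, 0, 0, 0])

```text
clock: 10.25
tcp_pos: [0.483, -0.02, 0.1072]
ee_rot: [[-0.995, 0.103, 0.001], [0.103, 0.995, -0.0], [-0.001, -0.0, -1.0]]
contact_force: [0.4, -0.8, -1.8]
width: 0.0231
gripper_force: 59.7
```

Run:
```python
from h import *
x,y=gw(-50,-35); go(x,y,58.5,174)
im,P=cloud("side");save("pics/s2.png",im,3,(170,140,370,300))
```

```text
t 10.25 tcp [483.  -20.  107.2] phi 174.07 w 23.1 gf 59.7 F [ 0.4 -0.8 -1.8] q6 0.06
yaw 0.002 shift/300: [ 0.0838 -0.0855  0.1622]
```

View pics/s2.png

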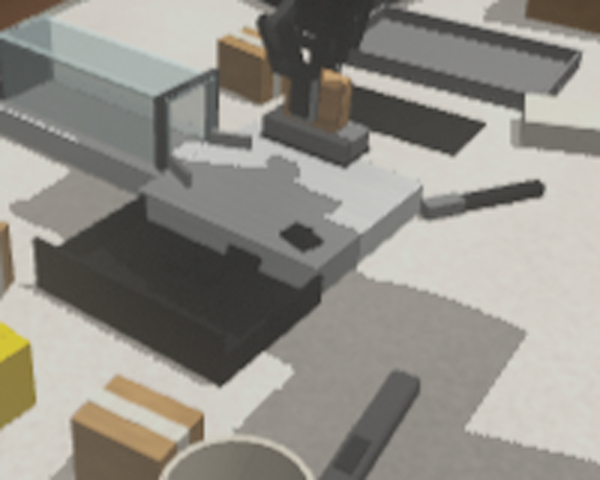

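Three chips are off the bed and one remains at (301,236). A chip edge shows at the bed's rim at (243,257), to be checked after this stroke. Second stroke.

Emit:
carry_out(travel=[[0.042, -0.043, 0], [0.042, -0.043, 0], [0, 0, 0.05], [0, 0, 0.05], [0, 0, 0.04], [0, 0, 0.016], [0, 0, 0.004], [0, 0, 0]], yaw=[0, 0, 0, 0, 0, 0, 0, 0])

```text
clock: 10.97
tcp_pos: [0.4543, -0.0425, 0.0585]
ee_rot: [[-0.994, 0.105, -0.002], [0.105, 0.994, -0.0], [0.002, -0.0, -1.0]]
contact_force: [-0.2, 0.7, -1.7]
width: 0.0229
gripper_force: 60.4
```

Emit:
carry_out(travel=[[0, 0.025, 0], [0, 0.04, 0], [0, 0.04, 0], [0, 0.04, 0], [0, 0.04, 0], [0, 0.04, 0], [0, 0.04, 0], [0, 0.03, 0]], yaw=[0, 0, 0, 0, 0, 0, 0, 0])

```text
clock: 11.63
tcp_pos: [0.4647, 0.0472, 0.0586]
ee_rot: [[-0.995, 0.104, 0.0], [0.104, 0.995, 0.0], [-0.0, 0.001, -1.0]]
contact_force: [0.1, -0.6, -1.0]
width: 0.0238
gripper_force: 60.2
```

Emit:
carry_out(travel=[[0, 0.03, 0], [0, 0.02, 0], [0, 0.015, 0], [0, 0, 0], [0, 0, -0.06], [0, 0, -0.1], [0, -0.1, 0], [0, -0.1, 0]], yaw=[0, 0, 0, 0, 0, 0, 0, 0])

```text
clock: 12.3
tcp_pos: [0.4621, 0.0055, 0.1084]
ee_rot: [[-0.995, 0.102, 0.004], [0.102, 0.995, -0.0], [-0.004, 0.0, -1.0]]
contact_force: [-0.3, -0.8, -2.4]
width: 0.0238
gripper_force: 60.2
```

Emit:
carry_out(travel=[[0, -0.1, 0], [0, -0.1, 0], [0, -0.1, 0], [0, -0.1, 0], [0, 0, 0], [0, 0, 0], [0, 0, 0], [0, 0, 0]], yaw=[0, 0, 0, 0, 0, 0, 0, 0])

```text
clock: 12.97
tcp_pos: [0.4476, -0.113, 0.1064]
ee_rot: [[-0.995, 0.104, -0.0], [0.104, 0.995, 0.0], [0.0, 0.0, -1.0]]
contact_force: [-0.3, 0.5, -1.8]
width: 0.0233
gripper_force: 60.2
```

Run:
```python
from h import *
st()
f,cx,cy,E=cal("top")
im,P=cloud("top");a=cv2.resize(im[150:260,170:310],None,fx=5,fy=5,interpolation=cv2.INTER_CUBIC)
im,P=cloud("side");b=cv2.resize(im[200:290,170:310],None,fx=5,fy=5,interpolation=cv2.INTER_CUBIC)
o=cv2.convertScaleAbs(np.vstack([a,b]),alpha=1.8,beta=10);cv2.imwrite("pics/s3.png",cv2.resize(o,(420,600))[...,::-1])
```

```text
t 12.97 tcp [ 447.6 -113.   106.4] phi 174.04 w 23.3 gf 60.2 F [-0.3  0.5 -1.8] q6 -0.14
```

View pics/s3.png

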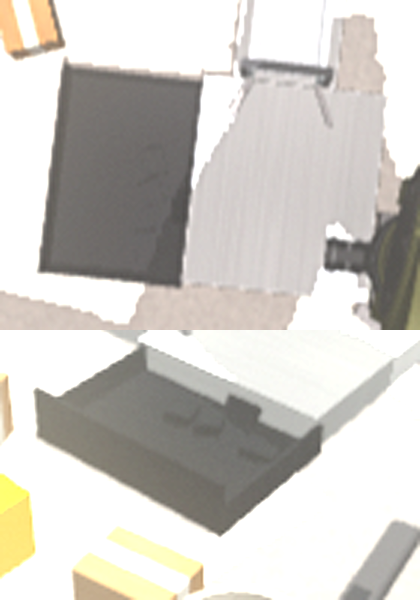

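The bed is clear and all four chips are in the catch tray. Three lie flat at (182,412), (208,426) and (258,453), and one stands against the bed wall at (243,408). I check that one's height and work out the way back to the mat.

Run:
```python
from h import *
im,P=cloud("side");save("pics/s4.png",cv2.convertScaleAbs(im,alpha=2.2,beta=15),8,(215,205,310,275))
Q=P.reshape(-1,3);G=np.stack([Q[:,:2]*1e3@GX-S0,Q[:,:2]*1e3@GY-T0,Q[:,2]*1e3],1)
C=im.reshape(-1,3).max(1)
m=(abs(G[:,0])<75)&(G[:,1]>50)&(G[:,1]<100)&(G[:,2]>9)&(C<60)
print(m.sum(),np.round(np.c_[G[m],C[m]][:40:1],0).tolist())
go(506,-240,31,174.6)
```

```text
101 [[-10.0, 74.0, 18.0, 53.0], [-11.0, 78.0, 18.0, 57.0], [-12.0, 76.0, 17.0, 54.0], [-15.0, 76.0, 19.0, 54.0], [-17.0, 75.0, 19.0, 54.0], [-18.0, 73.0, 18.0, 58.0], [-11.0, 79.0, 16.0, 56.0], [-13.0, 77.0, 15.0, 55.0], [-17.0, 75.0, 16.0, 53.0], [-20.0, 75.0, 18.0, 52.0], [-21.0, 73.0, 17.0, 53.0], [-24.0, 73.0, 18.0, 58.0], [7.0, 94.0, 13.0, 58.0], [-8.0, 79.0, 11.0, 55.0], [-11.0, 78.0, 12.0, 54.0], [-15.0, 80.0, 15.0, 53.0], [-18.0, 79.0, 16.0, 53.0], [-23.0, 82.0, 20.0, 53.0], [-23.0, 79.0, 18.0, 53.0], [-25.0, 78.0, 19.0, 54.0], [-28.0, 78.0, 20.0, 53.0], [-30.0, 77.0, 20.0, 54.0], [5.0, 100.0, 14.0, 59.0], [5.0, 96.0, 12.0, 55.0], [-8.0, 82.0, 10.0, 54.0], [-9.0, 80.0, 10.0, 54.0], [-12.0, 79.0, 10.0, 55.0], [-16.0, 81.0, 13.0, 52.0], [-19.0, 81.0, 14.0, 53.0], [-21.0, 80.0, 15.0, 53.0], [-25.0, 82.0, 18.0, 53.0], [-27.0, 80.0, 18.0, 53.0], [-30.0, 80.0, 19.0, 53.0], [-31.0, 78.0, 19.0, 53.0], [-34.0, 78.0, 19.0, 52.0], [-35.0, 76.0, 19.0, 53.0], [-37.0, 75.0, 19.0, 57.0], [5.0, 100.0, 12.0, 56.0], [5.0, 96.0, 10.0, 58.0], [-1.0, 100.0, 14.0, 59.0]]
t 13.12 tcp [ 447.8 -112.8  106.5] phi 174.10 w 23.3 gf 60.2 F [-0.1 -0.  -1.1] q6 -0.14
yaw -0.017 shift/300: [-0.2331 -0.4038  0.2516]
```

View pics/s4.png

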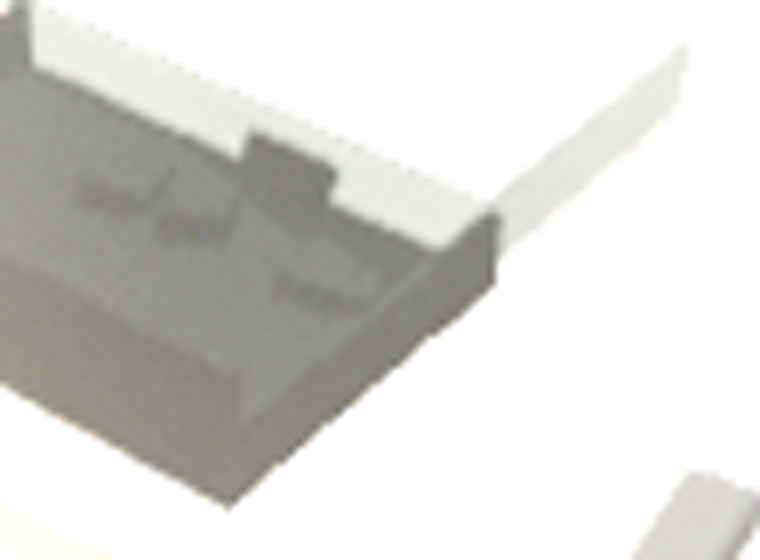

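That chip stands on edge on the tray floor, its top 20 mm up, below the bed's 30 mm. All four are in. Now the empty mat's centre.

Run:
```python
from meas import *
for n,sv in(("top",1),("side",1)):
    im,P=cloud(n) ; f,cx,cy,E=cal(n)
    m=(im.max(2)<62).astype(np.uint8); Z=P[...,2]
    m[~((Z>-.012)&(Z<.02))]=0
    m[~((abs(P[...,0]-.505)<.12)&(abs(P[...,1]+.24)<.075))]=0
    k,l,s,_=cv2.connectedComponentsWithStats(m); i=1+np.argmax(s[1:,4]); 
    c=cv2.findContours((l==i).astype(np.uint8),0,1)[0]; c=max(c,key=len)[:,0]
    d=np.c_[(c[:,0]-cx)/f,(c[:,1]-cy)/f,np.ones(len(c))]@E[:3,:3].T; X=E[:3,3]+d*((.003-E[2,3])/d[:,2])[:,None]
    print(n,s[i],cv2.minAreaRect((X[:,:2]*1e3).astype(np.float32)), np.round(P[l==i].mean(0),4))
```

```text
top [333 186  29  26 619] ((547.2486572265625, -243.64157104492188), (76.07555389404297, 63.968143463134766), 87.22282409667969) [ 0.5499 -0.2455  0.0035]Traceback (most recent call last):
  File "<stdin>", line 7, in <module>
    return _wrapfunc(a, 'argmax', axis=axis, out=out, **kwds)
    return bound(*args, **kwds)
ValueError: attempt to get argmax of an empty sequence
```

Run:
```python
from meas import *
for n,th in(("top",62),("side",75)):
    t=np.load(n+"0.npz");im,P=t["im"],t["P"]; f,cx,cy,E=cal(n)
    m=(im.max(2)<th); m&=(abs(P[...,0]-.505)<.12)&(abs(P[...,1]+.24)<.06)&(P[...,2]<.015)
    i=np.argwhere((abs(P[...,0]-.45)<.005)&(abs(P[...,1]+.24)<.005)); print(n,im[tuple(i[0])] if len(i) else None)
    m=m.astype(np.uint8); k,l,s,_=cv2.connectedComponentsWithStats(m); i=1+np.argmax(s[1:,4])
    c=max(cv2.findContours((l==i).astype(np.uint8),0,1)[0],key=len)[:,0]
    d=np.c_[(c[:,0]-cx)/f,(c[:,1]-cy)/f,np.ones(len(c))]@E[:3,:3].T; X=E[:3,3]+d*((.003-E[2,3])/d[:,2])[:,None]
    print(n,s[i],cv2.minAreaRect((X[:,:2]*1e3).astype(np.float32)))
go(503,-242,31,175)
```

```text
top [52 50 47]
top [ 332  186   30   60 1221] ((502.0595703125, -241.5287628173828), (76.72306823730469, 155.7838897705078), 89.0130386352539)
side [62 60 58]
side [274 168  58  23 401] ((499.5358581542969, -239.44805908203125), (75.25257110595703, 155.6136016845703), 89.25011444091797)
t 13.22 tcp [ 447.8 -113.   106.5] phi 174.08 w 23.1 gf 60.2 F [ 0.1  0.2 -1.7] q6 -0.14
yaw -0.031 shift/300: [-0.2208 -0.4122  0.2517]
```

Emit:
carry_out(travel=[[0, 0, 0], [-0.0465, -0.106, 0], [-0.0465, -0.106, 0], [-0.0465, -0.106, 0], [-0.0465, -0.105, 0], [0, 0, 0.07], [0, 0, 0.08], [0, 0, 0.05]], yaw=[-0.164, 0, 0, 0, 0, 0, 0, 0])

```text
clock: 13.88
tcp_pos: [0.5006, -0.2416, 0.0446]
ee_rot: [[-1.0, 0.019, -0.001], [0.019, 1.0, 0.001], [0.001, 0.001, -1.0]]
contact_force: [-0.6, 0.3, -2.0]
width: 0.0233
gripper_force: 60.4
```

Emit:
carry_out(travel=[[0, 0, 0.025], [0, 0, 0.012], [0, 0, 0.006], [0, 0, 0.004], [0, 0, 0], [0, 0, 0], [0, 0, 0], [0, 0, 0]], yaw=[0, 0, 0, 0, 0, 0, 0, 0])

```text
clock: 14.55
tcp_pos: [0.5015, -0.2418, 0.033]
ee_rot: [[-1.0, 0.019, 0.001], [0.019, 1.0, -0.0], [-0.001, -0.0, -1.0]]
contact_force: [0.4, -0.0, -1.6]
width: 0.0236
gripper_force: 60.4
```

Run:
```python
from h import *
go(501.3,-240.8,31.5,179)
```

```text
t 14.55 tcp [ 501.5 -241.8   33. ] phi 178.92 w 23.6 gf 60.4 F [ 0.4 -0.  -1.6] q6 -0.43
yaw -0.003 shift/300: [0.0007 0.0034 0.0051]
```

Emit:
carry_out(travel=[[0, 0.003, 0.003], [0, 0, 0.002], [0, 0, 0], [0, 0, 0], [0, 0, 0], [0, 0, 0], [0, 0, 0], [0, 0, 0]], yaw=[0, 0, 0, 0, 0, 0, 0, 0])

```text
clock: 15.22
tcp_pos: [0.5013, -0.2407, 0.0314]
ee_rot: [[-1.0, 0.019, 0.001], [0.019, 1.0, 0.0], [-0.001, 0.0, -1.0]]
contact_force: [-2.2, 2.0, 5.2]
width: 0.0233
gripper_force: 61.2
```

Emit:
carry_out(travel=[[0, 0, 0], [0, 0, 0], [0, 0, 0], [0, 0, 0], [0, 0, 0], [0, 0, 0], [0, 0, -0.05], [0, 0, -0.1]], yaw=[0, 0, 0, 0, 0, 0, 0, 0], hand=1)

```text
clock: 15.88
tcp_pos: [0.4982, -0.2394, 0.073]
ee_rot: [[-1.0, 0.019, -0.006], [0.019, 1.0, 0.003], [0.006, 0.003, -1.0]]
contact_force: [0.0, 0.4, 0.8]
width: 0.0852
gripper_force: 0.0
```

Emit:
carry_out(travel=[[0, 0, -0.12], [0, 0, -0.12], [0, 0, -0.12], [0, 0, -0.12], [0, 0, -0.05], [0, 0, 0], [0, 0, 0], [0, 0, 0]], yaw=[0, 0, 0, 0, 0, 0, 0, 0])

```text
clock: 16.55
tcp_pos: [0.5004, -0.2404, 0.2336]
ee_rot: [[-1.0, 0.019, -0.002], [0.019, 1.0, 0.001], [0.002, 0.001, -1.0]]
contact_force: [0.1, 0.2, -0.1]
width: 0.0855
gripper_force: 0.0
```

```bash
cat > find.py <<'E'
from meas import *
def brown(im):
    h=cv2.cvtColor(im,cv2.COLOR_RGB2HSV); return (h[...,1]>70)&(h[...,0]>5)&(h[...,0]<20)
def cartons(n="top"):
    im,P=cloud(n); Z=P[...,2]
    if n=="wrist": 
        m=(Z>.045)&(Z<.08)
    else: m=(Z>.046)&(Z<.062)
    m=cv2.morphologyEx(m.astype(np.uint8),cv2.MORPH_OPEN,np.ones((3,3)))
    b=brown(im); k,l,s,_=cv2.connectedComponentsWithStats(m); out=[]
    for i in range(1,k):
        if s[i,4]<100 or (b&(l==i)).sum()<.2*s[i,4]: continue
        q=P[l==i]; r=cv2.minAreaRect((q[:,:2]*1e3).astype(np.float32)); (c,w,a)=r
        a=a if w[0]>w[1] else a-90
        out.append((np.round(c,1),np.round(sorted(w),1),round(a,1),round(np.median(q[:,2])*1e3,1))); print(n,*out[-1],s[i].tolist())
    return im,P,out
E
python3 - <<'E'
from find import *
st()
im,P,o=cartons("top"); save("pics/t5.png",im)
cartons("side")
E
```

```text
t 16.55 tcp [ 500.4 -240.4  233.6] phi 178.92 w 85.5 gf 0.0 F [ 0.1  0.2 -0.1] q6 -0.43
top [662.2 197.7] [46.1 65.4] 15.1 54.8 [166, 139, 23, 28, 462]
top [ 655.7 -220.4] [46.3 64.7] -11.9 54.6 [331, 142, 22, 27, 457]
top [437.  281.8] [46.6 62.6] -0.3 54.7 [134, 229, 19, 26, 489]
side [ 338.8 -569.4] [ 13.3 278.4] 0.4 54.4 [347, 131, 84, 21, 372]
side [ 653.8 -217.5] [45.4 69.8] -11.6 53.1 [243, 150, 24, 11, 170]
side [659.4 199.3] [48.3 66.3] 13.6 53.2 [137, 210, 36, 18, 430]
side [435.2 284.1] [47.3 66.3] -0.0 53.6 [193, 266, 45, 31, 806]
```

View pics/t5.png

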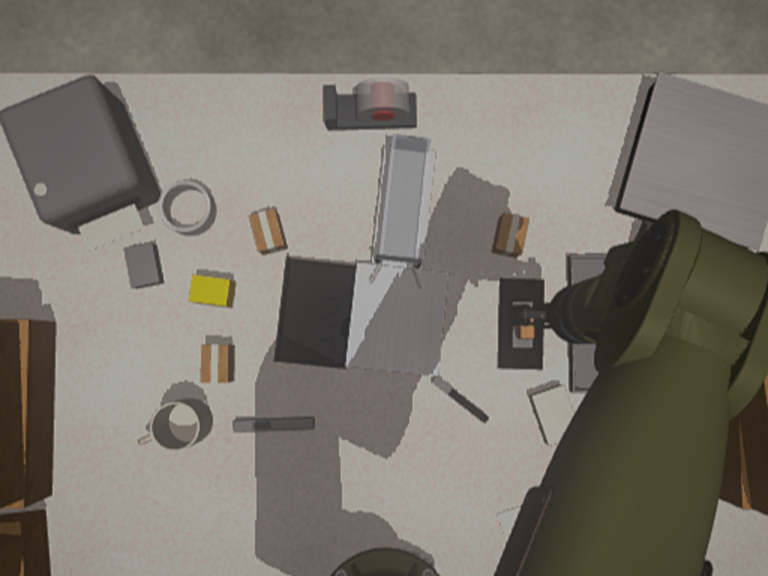

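The scraper stands on the mat at (521,320). The three brown banded cartons are at (267,230), (217,360) and (512,235), unmoved, and the bed is empty. First the carton at (512,235), looked at from above with the wrist camera.

Emit:
carry_out(travel=[[0, 0, 0], [0, 0, 0], [-0.098, 0.035, 0], [-0.098, 0.035, 0], [-0.098, 0.035, 0], [-0.098, 0.035, 0], [-0.098, 0.035, 0], [0, 0, 0]], yaw=[0.177, 0.177, 0, 0, 0, 0, 0, 0])

```text
clock: 17.32
tcp_pos: [0.6594, -0.2175, 0.231]
ee_rot: [[-0.98, 0.2, -0.002], [0.2, 0.98, 0.002], [0.002, 0.001, -1.0]]
contact_force: [-2.3, 0.0, -0.5]
width: 0.0858
gripper_force: 0.0
```

Emit:
carry_out(travel=[[0, 0, 0], [0, 0, 0], [0, 0, 0], [0, 0, 0], [0, 0, 0], [0, 0, 0], [0, 0, 0], [0, 0, 0]], yaw=[0, 0, 0, 0, 0, 0, 0, 0])

```text
clock: 17.98
tcp_pos: [0.6555, -0.2193, 0.2353]
ee_rot: [[-0.979, 0.203, 0.0], [0.203, 0.979, -0.0], [-0.0, -0.0, -1.0]]
contact_force: [1.3, 0.5, -0.0]
width: 0.0852
gripper_force: 0.0
```

Run:
```python
from find import *
im,P,o=cartons("wrist"); save("pics/w6.png",im)
o and go(*o[0][0],27,180+o[0][2])
```

```text
wrist [ 509.  -240.9] [24.1 32.3] -1.0 67.0 [178, 0, 36, 42, 1160]
wrist [ 654.7 -220.5] [45.5 64.9] -12.5 54.6 [230, 136, 44, 61, 2603]
t 18.03 tcp [ 655.6 -219.3  235.2] phi 168.29 w 85.6 gf 0.0 F [-0.2  0.2  0.3] q6 -0.12
yaw -0.357 shift/300: [ 0.4873 -0.0806  0.694 ]
```

View pics/w6.png

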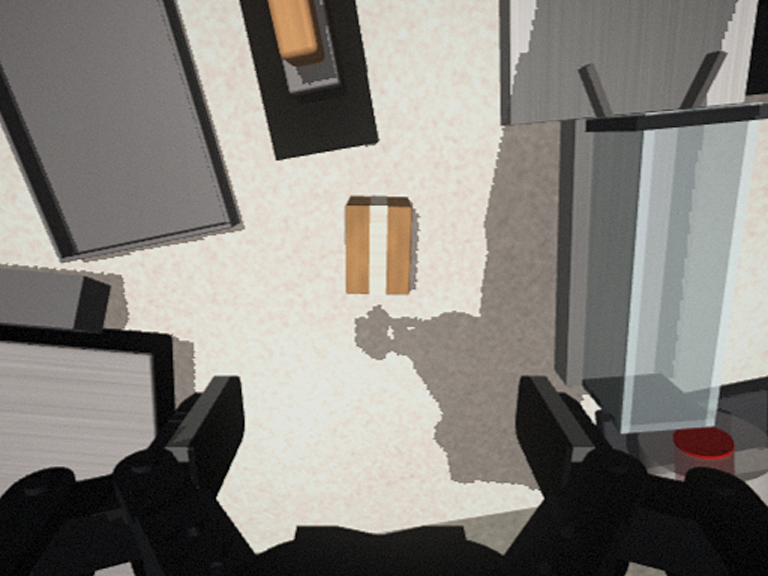

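Wrist view: the carton is at (378,245), square between the fingers. It measures 46 x 65 x 54.6 mm, centred at (654.7, -220.5), so it is the right size. Grasp.

Emit:
carry_out(travel=[[0.002, -0.004, 0.08], [0, 0, 0.12], [0, 0, 0.13], [0, 0, 0.13], [0, 0, 0.12], [0, 0, 0.08], [0, 0, 0.03], [0, 0, 0.014]], yaw=[0.017, 0, 0, 0, 0, 0, 0, 0])

```text
clock: 18.7
tcp_pos: [0.6534, -0.2197, 0.0216]
ee_rot: [[-0.977, 0.212, -0.003], [0.212, 0.977, 0.001], [0.004, 0.0, -1.0]]
contact_force: [0.1, 0.5, 0.5]
width: 0.0853
gripper_force: 0.0
```

Emit:
carry_out(travel=[[0, 0, 0], [0, 0, 0], [0, 0, 0], [0, 0, 0], [0, 0, 0], [0, 0, 0], [0, 0, 0], [0, 0, 0]], yaw=[0, 0, 0, 0, 0, 0, 0, 0], hand=0, squeeze=35)

```text
clock: 19.37
tcp_pos: [0.6567, -0.2209, 0.0262]
ee_rot: [[-0.977, 0.212, 0.004], [0.212, 0.977, -0.001], [-0.004, -0.0, -1.0]]
contact_force: [-0.8, -1.1, 6.9]
width: 0.0453
gripper_force: 37.5
```

Emit:
carry_out(travel=[[0, 0, -0.03], [0, 0, -0.06], [0, 0, -0.1], [0, 0, -0.1], [0, 0, -0.1], [0, 0, -0.04], [0, 0, 0], [0, 0, 0]], yaw=[0, 0, 0, 0, 0, 0, 0, 0])

```text
clock: 20.03
tcp_pos: [0.6551, -0.2203, 0.153]
ee_rot: [[-0.977, 0.212, 0.001], [0.212, 0.977, -0.0], [-0.001, -0.0, -1.0]]
contact_force: [-0.5, -0.3, -1.6]
width: 0.0455
gripper_force: 36.7
```

Run:
```python
from find import *
st()
# mouth geometry from the earlier top cloud: cheeks, roof edges in gauge frame
t=np.load("top0.npz");P=t["P"]
Q=P.reshape(-1,3);G=np.stack([Q[:,:2]*1e3@GX-S0,Q[:,:2]*1e3@GY-T0,Q[:,2]*1e3],1)
m=(G[:,2]>87)&(G[:,2]<106)&(abs(G[:,1])<50)&(G[:,0]>80)&(G[:,0]<320)
r=cv2.minAreaRect(G[m][:,:2].astype(np.float32));print("roof",r, np.percentile(G[m][:,0],[1,99]),np.percentile(G[m][:,1],[1,99]))
for x in (120,160,200,240,280):
    k=m&(abs(G[:,0]-x)<15);print(x,G[k][:,1].min().round(1),G[k][:,1].max().round(1))
```

```text
t 20.03 tcp [ 655.1 -220.3  153. ] phi 167.79 w 45.5 gf 36.7 F [-0.5 -0.3 -1.6] q6 -0.11
roof ((199.22018432617188, 0.2713203430175781), (211.30587768554688, 74.35143280029297), 0.4029482305049896) [ 95.03813878 301.68546969] [-33.49590777  30.05190937]
120 -33.0 30.8
160 -33.3 30.4
200 -33.9 30.1
240 -34.0 29.8
280 -34.6 29.4
```

Emit:
carry_out(travel=[[0, 0, -0.1], [0, 0, -0.1], [0, 0, -0.07], [0.024, 0.128, 0], [0.024, 0.128, 0], [0.024, 0.128, 0], [0.024, 0.128, 0], [0.024, 0.128, 0]], yaw=[0, 0, -0.197, 0, 0, 0, 0, 0])

```text
clock: 20.7
tcp_pos: [0.6383, -0.0238, 0.2307]
ee_rot: [[-0.994, 0.11, -0.004], [0.11, 0.994, 0.0], [0.004, -0.0, -1.0]]
contact_force: [0.3, 0.7, -1.7]
width: 0.0452
gripper_force: 36.7
```

Emit:
carry_out(travel=[[0, 0, 0], [0, 0, 0], [0, 0, 0], [0, 0, 0], [0, 0, 0], [0, 0, 0], [0, 0, 0], [0, 0, 0]], yaw=[0, 0, 0, 0, 0, 0, 0, 0])

```text
clock: 21.37
tcp_pos: [0.6402, -0.0262, 0.2337]
ee_rot: [[-0.994, 0.111, 0.0], [0.111, 0.994, -0.0], [-0.0, 0.0, -1.0]]
contact_force: [0.1, -0.2, -0.1]
width: 0.0456
gripper_force: 36.7
```

Run:
```python
from find import *
st(); c=get_calibration("wrist"); im,P=cloud("wrist"); np.savez("w7.npz",im=im,P=P,E=c["extrinsics"]); f,cx,cy,E=cal("wrist"); print(f,cx,cy)
save("pics/w7.png",im)
```

```text
t 21.37 tcp [640.2 -26.2 233.7] phi 173.63 w 45.6 gf 36.7 F [ 0.1 -0.2 -0.1] q6 0.07
315.59177014873427 252.92358562145802 191.69739811576332
```

View pics/w7.png

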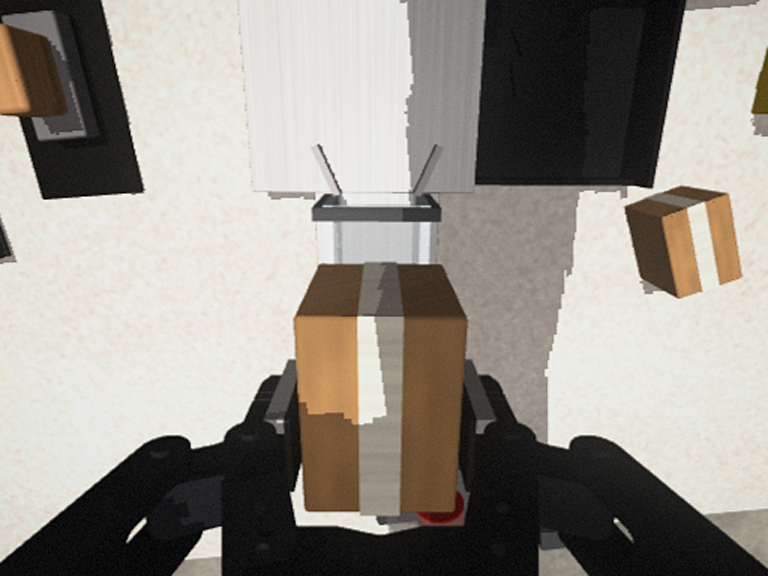

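Wrist view with the carton in hand: the mouth bar spans (313,213)–(440,213), cheek bases are at (338,190) and (415,190), cheek ends at (316,146) and (440,146). The carton's top edge runs (297,317)–(466,317). The bar is horizontal in the picture, so the tool is square to the tunnel.

Run:
```python
from find import *
t=np.load("w7.npz");im,P,E=t["im"],t["P"],t["E"]; f,cx,cy,_=cal("wrist")
def ray(u,v,z):
    d=E[:3,:3]@np.array([((u+.5)/1.5-.5-cx)/f,((v+.5)/1.5-.5-cy)/f,1]); o=E[:3,3]; return o+d*(z-o[2])/d[2]
print("cam",E[:3,3].round(4),E[:3,2].round(3))
a=np.radians(-6.37);X=np.array([np.cos(a),np.sin(a)]);Y=np.array([-X[1],X[0]])
def pr(n,u,v,z):
    p=ray(u,v,z)*1e3; print(n,p.round(1),"s %.1f t %.1f"%(p[:2]@X,p[:2]@Y), "depth z",np.round(P[int(v/1.5),int(u/1.5),2]*1e3))
pr("barL",313,207,96);pr("barR",440,207,96)
pr("bar farL",313,220,96);pr("bar far R",440,220,96)
pr("baseL",338,191,44);pr("baseR",414,191,44);pr("endL",317,147,44);pr("endR",439,147,44)
pr("bedL",253,190,30);pr("bedR",477,190,30)
pr("cartTopL",297,317,264);pr("cartTopR",466,317,264)
pr("cartFarL",305,510,264);pr("cartFarR",460,510,264)
p=np.array(observe()["tcp_pos"])*1e3;print("tcp s %.1f t %.1f"%(p[:2]@X,p[:2]@Y))
```

```text
cam [ 0.562  -0.0172  0.3769] [ 0.307 -0.034 -0.951]
barL [-11812.8  14849.8  96000. ] s -13387.4 t 13447.5 depth z 100.0
barR [-14635.4 -10549.2  96000. ] s -13374.6 t -12107.8 depth z 98.0
bar farL [-14412.1  15253.6  96000. ] s -16015.5 t 13560.4 depth z 100.0
bar far R [-17258.8 -10361.7  96000. ] s -16002.6 t -12212.6 depth z 100.0
baseL [-3902.   4285.2 44000. ] s -4353.3 t 3825.8 depth z 45.0
baseR [-4664.6 -2577.4 44000. ] s -4349.8 t -3079.0 depth z 45.0
endL [  100.9  5602.5 44000. ] s -521.3 t 5579.1 depth z 44.0
endR [-1089.7 -5110.7 44000. ] s -515.9 t -5200.1 depth z 44.0
bedL [-1830.3  8104.8 30000. ] s -2718.2 t 7851.7 depth z 31.0
bedR [-3355.7 -5621.7 30000. ] s -2711.3 t -5959.3 depth z 2.0
cartTopL [-97250.2  60528.4 264000. ] s -103365.3 t 49364.9 depth z 262.0
cartTopR [-108401.9  -39821.6  264000. ] s -103314.5 t -51602.8 depth z 262.0
cartFarL [-239147.7   78491.9  264000. ] s -246379.8 t 51474.2 depth z 261.0
cartFarR [-250971.8  -27911.7  264000. ] s -246325.6 t -55584.3 depth z 72.0
tcp s 639.1 t 45.2
```

Unit slip (mm against m in the plane height); redo.

Run:
```python
from find import *
t=np.load("w7.npz");im,P,E=t["im"],t["P"],t["E"]; f,cx,cy,_=cal("wrist")
def ray(u,v,z):
    d=E[:3,:3]@np.array([((u+.5)/1.5-.5-cx)/f,((v+.5)/1.5-.5-cy)/f,1]); o=E[:3,3]; return o+d*(z-o[2])/d[2]
a=np.radians(-6.37);X=np.array([np.cos(a),np.sin(a)]);Y=np.array([-X[1],X[0]])
def pr(n,u,v,z):
    p=ray(u,v,z/1e3)*1e3; print(n,"s %.1f t %.1f"%(p[:2]@X,p[:2]@Y))
pr("barL",313,207,96);pr("barR",440,207,96)
pr("baseL",338,191,44);pr("baseR",414,191,44);pr("endL",317,147,44);pr("endR",439,147,44)
pr("bedL",253,190,30);pr("bedR",477,190,30)
pr("cartTopL",297,317,262);pr("cartTopR",466,317,262)
pr("cartFarL",305,510,262);pr("cartFarR",460,510,262)
p=np.array(observe()["tcp_pos"])*1e3;print("tcp s %.1f t %.1f"%(p[:2]@X,p[:2]@Y))
```

```text
barL s 601.4 t 5.9
barR s 601.3 t 81.0
baseL s 597.9 t 16.4
baseR s 597.9 t 69.1
endL s 568.7 t 3.1
endR s 568.6 t 85.3
bedL s 598.8 t -46.1
bedR s 598.7 t 115.6
cartTopL s 605.7 t 23.8
cartTopR s 605.7 t 67.8
cartFarL s 668.0 t 22.9
cartFarR s 668.0 t 69.5
tcp s 639.1 t 45.2
```

Emit:
carry_out(travel=[[0.082, -0.003, 0], [0.082, -0.002, 0], [0.083, -0.002, 0], [0, 0, 0.1], [0, 0, 0.12], [0, 0, 0.12], [0, 0, 0.12], [0, 0, 0.06]], yaw=[0, 0, 0, 0, 0, 0, 0, 0])

```text
clock: 22.08
tcp_pos: [0.5637, -0.0194, 0.0739]
ee_rot: [[-0.994, 0.11, -0.004], [0.11, 0.994, 0.0], [0.004, -0.0, -1.0]]
contact_force: [-1.3, -1.0, -1.2]
width: 0.0457
gripper_force: 36.7
```

Emit:
carry_out(travel=[[0, 0, 0.03], [0, 0, 0.02], [0, 0, 0.01], [0, 0, 0.006], [0, 0, 0], [0, 0, 0], [0, 0, 0], [0, 0, 0]], yaw=[0, 0, 0, 0, 0, 0, 0, 0])

```text
clock: 22.75
tcp_pos: [0.5669, -0.0194, 0.0587]
ee_rot: [[-0.994, 0.11, 0.001], [0.11, 0.994, -0.0], [-0.001, 0.0, -1.0]]
contact_force: [-0.4, -0.5, -0.5]
width: 0.0455
gripper_force: 36.7
```

```bash
cat >> h.py <<'E'
A=np.radians(-6.37);MX=np.array([np.cos(A),np.sin(A)]);MY=np.array([-MX[1],MX[0]])
def pm():
    "tcp relative to mouth centre (mm), along and across"
    s=st(); p=np.array(s["tcp_pos"])*1e3; print("mouth frame: x %.1f y %.1f z %.1f"%(p[:2]@MX-600.5,p[:2]@MY-43.4,p[2]))
E
python3 - <<'E'
from find import *
pm()
im,P=cloud("side");save("pics/s8.png",cv2.convertScaleAbs(im,alpha=1.5),6,(170,150,300,240))
E
```

```text
t 22.75 tcp [566.9 -19.4  58.7] phi 173.70 w 45.5 gf 36.7 F [-0.4 -0.5 -0.5] q6 0.08
mouth frame: x -35.0 y 0.2 z 58.7
```

View pics/s8.png

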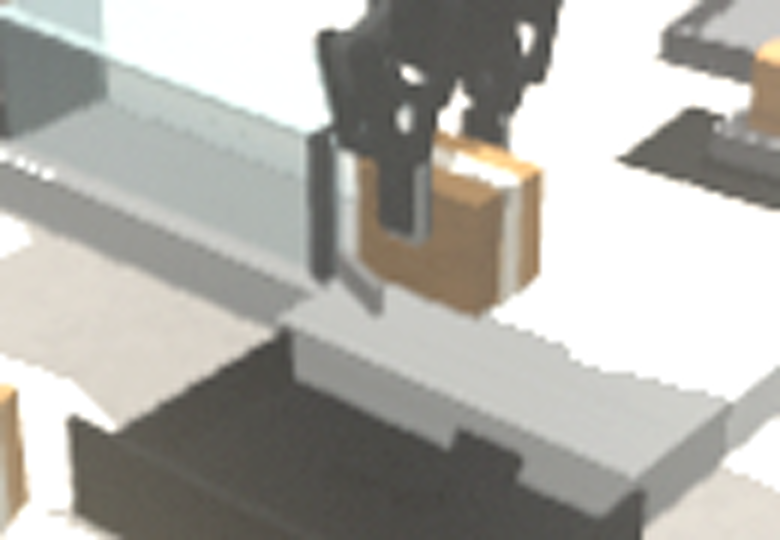

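The carton hangs square before the mouth at (430,230), its nose just between the cheeks. I lower it, let go and lift.

Emit:
carry_out(travel=[[0, 0, 0.005], [0, 0, 0.005], [0, 0, 0.003], [0, 0, 0], [0, 0, 0], [0, 0, 0], [0, 0, 0], [0, 0, 0]], yaw=[0, 0, 0, 0, 0, 0, 0, 0])

```text
clock: 23.47
tcp_pos: [0.5666, -0.0194, 0.0562]
ee_rot: [[-0.994, 0.11, 0.001], [0.11, 0.994, -0.0], [-0.001, 0.0, -1.0]]
contact_force: [-6.5, 0.1, 18.1]
width: 0.0454
gripper_force: 38.9
```

Emit:
carry_out(travel=[[0, 0, 0], [0, 0, 0], [0, 0, 0], [0, 0, 0], [0, 0, 0], [0, 0, -0.06], [0, 0, -0.1], [0, 0, -0.1]], yaw=[0, 0, 0, 0, 0, 0, 0, 0], hand=0.75)

```text
clock: 24.13
tcp_pos: [0.5649, -0.0194, 0.1315]
ee_rot: [[-0.994, 0.11, -0.003], [0.11, 0.994, 0.0], [0.003, -0.0, -1.0]]
contact_force: [1.5, 0.7, -0.5]
width: 0.0638
gripper_force: 0.0
```

Emit:
carry_out(travel=[[0.08, 0, 0], [0.1, 0, 0], [0.04, 0, 0], [0, 0, 0], [0, 0, 0], [0, 0, 0], [0, 0, 0], [0, 0, 0]], yaw=[0, 0, 0, 0, 0, 0, 0, 0], hand=0)

```text
clock: 24.8
tcp_pos: [0.5016, -0.0122, 0.1319]
ee_rot: [[-0.994, 0.11, 0.0], [0.11, 0.994, 0.0], [-0.0, 0.0, -1.0]]
contact_force: [-1.1, 0.6, 0.1]
width: 0.0004
gripper_force: 0.0
```

Run:
```python
from find import *
pm(); im,P,o=cartons("top")
Q=P.reshape(-1,3)*1e3;G=np.stack([Q[:,:2]@MX-600.5,Q[:,:2]@MY-43.4,Q[:,2]],1)
m=(G[:,0]>-100)&(G[:,0]<5)&(abs(G[:,1])<45)&(G[:,2]>75)&(G[:,2]<90)&(brown(im).ravel()|True)
print(m.sum(), cv2.minAreaRect(G[m][:,:2].astype(np.float32)))
im,P=cloud("wrist")
Q=P.reshape(-1,3)*1e3;G=np.stack([Q[:,:2]@MX-600.5,Q[:,:2]@MY-43.4,Q[:,2]],1)
m=(G[:,0]>-100)&(G[:,0]<5)&(abs(G[:,1])<45)&(G[:,2]>75)&(G[:,2]<90)
print(m.sum(), m.sum()>5 and cv2.minAreaRect(G[m][:,:2].astype(np.float32)))
```

```text
t 24.80 tcp [501.6 -12.2 131.9] phi 173.70 w 0.4 gf 0.0 F [-1.1  0.6  0.1] q6 0.09
mouth frame: x -100.7 y 0.1 z 131.9
top [662.4 197.5] [46.3 65.7] 14.2 54.6 [166, 139, 23, 28, 470]
top [436.9 282. ] [45.7 62.9] -0.1 54.6 [134, 229, 19, 26, 483]
0 ((0.0, 0.0), (0.0, 0.0), 0.0)
191 ((-37.13129806518555, 0.5088939666748047), (64.87501525878906, 45.81558609008789), 0.07048290222883224)
```

The wrist camera reads the carton at mouth x -37 mm, y 0.5 mm, yaw 0.1°. Now I lower the shut fingers behind it and push.

Emit:
carry_out(travel=[[0, 0, 0.05], [0, 0, 0.08], [0, 0, 0.07], [0, 0, 0.04], [0, 0, 0.016], [0, 0, 0], [0, 0, 0], [-0.01, 0, 0]], yaw=[0, 0, 0, 0, 0, 0, 0, 0])

```text
clock: 25.57
tcp_pos: [0.5042, -0.0125, 0.0561]
ee_rot: [[-0.994, 0.11, 0.001], [0.11, 0.994, 0.0], [-0.001, 0.0, -1.0]]
contact_force: [-0.3, 0.6, 0.5]
width: 0.0001
gripper_force: 0.0
```

Emit:
carry_out(travel=[[-0.02, 0, 0], [-0.025, 0, 0], [-0.025, 0, 0], [-0.025, 0, 0], [-0.025, 0, 0], [-0.02, 0, 0], [-0.02, 0, 0], [0, 0, 0]], yaw=[0, 0, 0, 0, 0, 0, 0, 0])

```text
clock: 26.23
tcp_pos: [0.553, -0.0179, 0.0552]
ee_rot: [[-0.994, 0.11, 0.001], [0.11, 0.994, -0.0], [-0.001, 0.0, -1.0]]
contact_force: [0.2, -1.0, 0.3]
width: -0.0001
gripper_force: 0.0
```

Run:
```python
from find import *
pm()
```

```text
t 26.23 tcp [553.  -17.9  55.2] phi 173.69 w -0.1 gf 0.0 F [ 0.2 -1.   0.3] q6 0.08
mouth frame: x -48.9 y 0.2 z 55.2
```

Emit:
carry_out(travel=[[-0.02, 0, 0], [-0.02, 0, 0], [-0.02, 0, 0], [-0.02, 0, 0], [-0.02, 0, 0], [-0.013, 0, 0], [0, 0, 0], [0, 0, 0]], yaw=[0, 0, 0, 0, 0, 0, 0, 0])

```text
clock: 26.9
tcp_pos: [0.5853, -0.0215, 0.0551]
ee_rot: [[-0.994, 0.11, 0.0], [0.11, 0.994, -0.0], [-0.0, -0.0, -1.0]]
contact_force: [-0.9, -0.5, -0.4]
width: 0.0004
gripper_force: 0.0
```

Emit:
carry_out(travel=[[0.04, 0, 0], [0.06, 0, -0.05], [0.04, 0, -0.1], [0, 0, -0.12], [0, 0, -0.12], [0, 0, -0.12], [0, 0, -0.09], [0, 0, 0]], yaw=[0, 0, 0, 0, 0, 0, 0, 0], hand=1)

```text
clock: 27.57
tcp_pos: [0.5463, -0.0169, 0.2418]
ee_rot: [[-0.994, 0.11, 0.01], [0.11, 0.994, -0.0], [-0.01, 0.001, -1.0]]
contact_force: [1.0, 0.5, 0.4]
width: 0.0854
gripper_force: 0.0
```

Run:
```python
from find import *
pm(); im,P,o=cartons("top")
im,P=cloud("side");save("pics/s9.png",cv2.convertScaleAbs(im,alpha=1.5),6,(160,140,290,240))
go(436.3,282.8,235,180)
go(661.5,198,235,195)
```

```text
t 27.57 tcp [546.3 -16.9 241.8] phi 173.70 w 85.4 gf 0.0 F [1.  0.5 0.4] q6 0.08
mouth frame: x -55.6 y 0.4 z 241.8
top [662.2 197.9] [46.4 64.9] 14.6 54.7 [166, 139, 23, 28, 459]
top [437.1 282. ] [46.5 62.7] -0.0 54.9 [134, 229, 19, 26, 487]
t 27.67 tcp [544.  -16.9 236.5] phi 173.70 w 85.1 gf 0.0 F [-0.4 -0.4 -0.7] q6 0.08
yaw -0.210 shift/300: [0.359  0.999  0.0051]
t 27.67 tcp [544.  -16.9 236.5] phi 173.70 w 85.1 gf 0.0 F [-0.4 -0.4 -0.7] q6 0.08
yaw -0.710 shift/300: [-0.5637  0.5905  0.0051]
```

View pics/s9.png

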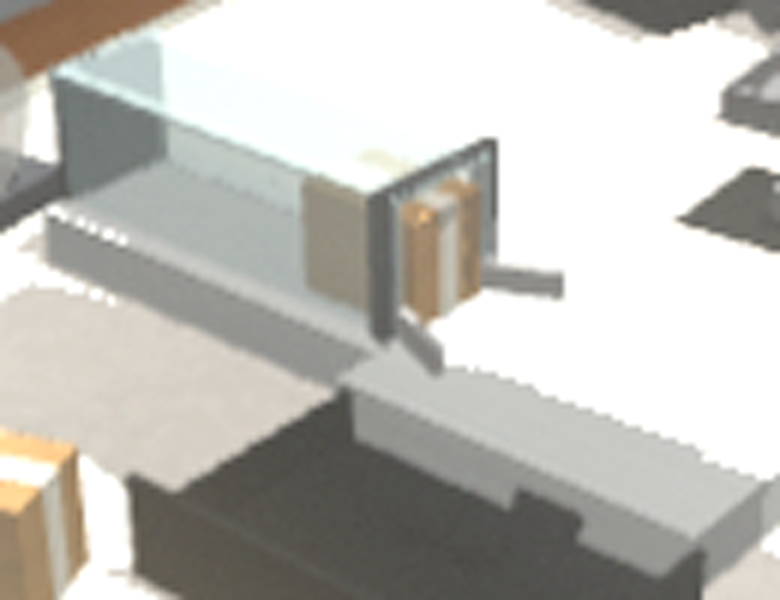

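The first carton is in the tunnel at (340,240), its tail at (440,250) near the mouth. Both other cartons are unmoved. Next is the one at world (662,198).

Emit:
carry_out(travel=[[0, 0, 0], [0, 0, 0], [0, 0, 0], [-0.094, 0.0985, 0], [-0.094, 0.0985, 0], [-0.094, 0.0985, 0], [-0.094, 0.0985, 0], [-0.094, 0.0985, 0]], yaw=[-0.233, -0.232, -0.232, 0, 0, 0, 0, 0])

```text
clock: 28.33
tcp_pos: [0.642, 0.1631, 0.233]
ee_rot: [[-0.968, -0.252, -0.003], [-0.252, 0.968, -0.001], [0.003, -0.0, -1.0]]
contact_force: [0.9, -0.5, -0.3]
width: 0.0854
gripper_force: 0.0
```

Emit:
carry_out(travel=[[-0.094, 0.0985, 0], [0, 0, 0], [0, 0, 0], [0, 0, 0], [0, 0, 0], [0, 0, 0], [0, 0, 0], [0, 0, 0]], yaw=[0, 0, 0, 0, 0, 0, 0, 0])

```text
clock: 29.0
tcp_pos: [0.6622, 0.1964, 0.2358]
ee_rot: [[-0.968, -0.251, 0.001], [-0.251, 0.968, 0.0], [-0.001, -0.0, -1.0]]
contact_force: [0.3, -0.4, -0.1]
width: 0.0853
gripper_force: 0.0
```

Run:
```python
from find import *
im,P,o=cartons("wrist")
for q in o: go(*q[0],24,180+q[2])
```

```text
wrist [661.7 197.9] [46.1 64.7] 14.9 54.6 [232, 136, 45, 61, 2599]
t 29.05 tcp [662.3 196.6 235.8] phi -165.45 w 85.5 gf 0.0 F [0.5 0.4 0. ] q6 0.03
yaw -12.012 shift/300: [7.00e-04 4.70e-03 7.06e-01]
```

It measures 46.1 x 64.7 x 54.6 mm, so it fits. Grasp and lift.

Emit:
carry_out(travel=[[0.001, 0.005, 0.08], [0, 0, 0.12], [0, 0, 0.13], [0, 0, 0.13], [0, 0, 0.12], [0, 0, 0.08], [0, 0, 0.03], [0, 0, 0.014]], yaw=[-0.01, 0, 0, 0, 0, 0, 0, 0])

```text
clock: 29.72
tcp_pos: [0.6602, 0.198, 0.0222]
ee_rot: [[-0.966, -0.257, -0.003], [-0.257, 0.966, -0.001], [0.003, -0.0, -1.0]]
contact_force: [-0.7, 0.5, 1.6]
width: 0.0852
gripper_force: 0.0
```

Emit:
carry_out(travel=[[0, 0, 0], [0, 0, 0], [0, 0, 0], [0, 0, 0], [0, 0, 0], [0, 0, 0], [0, 0, 0], [0, 0, 0]], yaw=[0, 0, 0, 0, 0, 0, 0, 0], hand=0, squeeze=35)

```text
clock: 30.38
tcp_pos: [0.6635, 0.1993, 0.0266]
ee_rot: [[-0.966, -0.257, 0.004], [-0.257, 0.966, 0.001], [-0.004, 0.0, -1.0]]
contact_force: [-0.3, 0.4, 6.7]
width: 0.0452
gripper_force: 37.6
```

Emit:
carry_out(travel=[[0, 0, -0.03], [0, 0, -0.06], [0, 0, -0.1], [0, 0, -0.13], [0, 0, -0.13], [0, 0, -0.1], [0, 0, 0], [0, 0, 0]], yaw=[0, 0, 0, 0, 0, 0, 0, 0])

```text
clock: 31.05
tcp_pos: [0.6632, 0.1992, 0.1926]
ee_rot: [[-0.966, -0.257, 0.005], [-0.257, 0.966, 0.002], [-0.006, 0.0, -1.0]]
contact_force: [0.3, 0.1, -1.7]
width: 0.0452
gripper_force: 36.8
```

Run:
```python
from find import *
p=MX*(600.5-110)+MY*43.2
print(p); go(p[0],p[1],130,173.63)
```

```text
[492.26470427 -11.48698953]
t 31.05 tcp [663.2 199.2 192.6] phi -165.09 w 45.2 gf 36.8 F [ 0.3  0.1 -1.7] q6 0.03
yaw -11.291 shift/300: [ 0.4884 -0.7613  0.2085]
```

Emit:
carry_out(travel=[[0, 0, 0], [0, 0, 0], [0, 0, 0], [0, 0, 0], [0.048, -0.126, 0], [0.048, -0.127, 0], [0.048, -0.127, 0], [0.048, -0.127, 0]], yaw=[0.178, 0.177, 0.177, 0.177, 0, 0, 0, 0])

```text
clock: 31.72
tcp_pos: [0.585, 0.0527, 0.1869]
ee_rot: [[-0.994, 0.11, -0.004], [0.11, 0.994, -0.001], [0.003, -0.001, -1.0]]
contact_force: [0.7, -0.5, -0.2]
width: 0.0454
gripper_force: 36.8
```

Emit:
carry_out(travel=[[0.048, -0.127, 0], [0.048, -0.127, 0], [0, 0, 0.08], [0, 0, 0.1], [0, 0, 0.08], [0, 0, 0], [0, 0, 0], [0, 0, 0]], yaw=[0, 0, 0, 0, 0, 0, 0, 0])

```text
clock: 32.38
tcp_pos: [0.5505, -0.0184, 0.1114]
ee_rot: [[-0.994, 0.11, -0.0], [0.11, 0.994, -0.0], [0.0, -0.0, -1.0]]
contact_force: [0.5, -0.2, -0.1]
width: 0.045
gripper_force: 36.8
```

Run:
```python
from find import *
pm(); p=MX*(600.5-50)+MY*43.2; go(p[0],p[1],56.5,173.63)
```

```text
t 32.38 tcp [550.5 -18.4 111.4] phi 173.66 w 45.0 gf 36.8 F [ 0.5 -0.2 -0.1] q6 0.08
mouth frame: x -51.3 y -0.6 z 111.4
t 32.38 tcp [550.5 -18.4 111.4] phi 173.66 w 45.0 gf 36.8 F [ 0.5 -0.2 -0.1] q6 0.08
yaw 0.001 shift/300: [-0.0044  0.0014  0.1831]
```

Emit:
carry_out(travel=[[0, 0.002, 0.05], [0, 0, 0.06], [0, 0, 0.04], [0, 0, 0.02], [0, 0, 0.009], [0, 0, 0.002], [0, 0, 0], [0, 0, 0]], yaw=[0, 0, 0, 0, 0, 0, 0, 0])

```text
clock: 33.05
tcp_pos: [0.5515, -0.0179, 0.0578]
ee_rot: [[-0.994, 0.111, 0.002], [0.111, 0.994, -0.0], [-0.002, 0.0, -1.0]]
contact_force: [0.0, -0.0, -0.8]
width: 0.0456
gripper_force: 36.9
```

Emit:
carry_out(travel=[[0, 0, 0], [0, 0, 0], [0, 0, 0], [0, 0, 0], [0, 0, 0], [0, 0, -0.06], [0, 0, -0.1], [0, 0, -0.1]], yaw=[0, 0, 0, 0, 0, 0, 0, 0], hand=0.75)

```text
clock: 33.72
tcp_pos: [0.5492, -0.0179, 0.1346]
ee_rot: [[-0.994, 0.111, -0.003], [0.111, 0.994, 0.0], [0.003, -0.0, -1.0]]
contact_force: [0.8, -0.6, -0.1]
width: 0.0639
gripper_force: 0.0
```

Emit:
carry_out(travel=[[0.08, 0, 0], [0.1, 0, 0], [0.05, 0, 0], [0, 0, 0], [0, 0, 0], [0, 0, 0], [0, 0, 0], [0, 0, 0]], yaw=[0, 0, 0, 0, 0, 0, 0, 0], hand=0)

```text
clock: 34.38
tcp_pos: [0.483, -0.0104, 0.1347]
ee_rot: [[-0.994, 0.111, 0.0], [0.111, 0.994, -0.0], [-0.0, 0.0, -1.0]]
contact_force: [-0.7, 0.3, 0.3]
width: 0.0
gripper_force: 0.0
```

```bash
cat >> find.py <<'E'
def onbed():
    pm(); im,P=cloud("wrist")
    Q=P.reshape(-1,3)*1e3;G=np.stack([Q[:,:2]@MX-600.5,Q[:,:2]@MY-43.4,Q[:,2]],1)
    m=(G[:,0]>-110)&(G[:,0]<5)&(abs(G[:,1])<45)&(G[:,2]>75)&(G[:,2]<90)
    print(m.sum(), m.sum()>5 and cv2.minAreaRect(G[m][:,:2].astype(np.float32)))
E
python3 - <<'E'
from find import *
onbed()
E
```

```text
t 34.38 tcp [483.  -10.4 134.7] phi 173.63 w 0.0 gf 0.0 F [-0.7  0.3  0.3] q6 0.09
mouth frame: x -119.3 y -0.2 z 134.7
312 ((-43.301979064941406, -0.2157726287841797), (45.843990325927734, 83.46739959716797), 89.74214935302734)
```

Second carton square, tail at about -85 mm. Lower behind it and push.

Emit:
carry_out(travel=[[0, 0, 0.05], [0, 0, 0.08], [0, 0, 0.08], [0, 0, 0.04], [0, 0, 0.015], [0, 0, 0], [-0.02, 0, 0], [-0.03, 0, 0]], yaw=[0, 0, 0, 0, 0, 0, 0, 0])

```text
clock: 35.1
tcp_pos: [0.4978, -0.012, 0.0561]
ee_rot: [[-0.994, 0.111, 0.001], [0.111, 0.994, -0.0], [-0.001, 0.0, -1.0]]
contact_force: [-0.2, -0.1, 0.6]
width: -0.0001
gripper_force: 0.0
```

Emit:
carry_out(travel=[[-0.025, 0, 0], [-0.025, 0, 0], [-0.025, 0, 0], [-0.025, 0, 0], [-0.025, 0, 0], [-0.025, 0, 0], [-0.025, 0, 0], [-0.025, 0, 0]], yaw=[0, 0, 0, 0, 0, 0, 0, 0])

```text
clock: 35.77
tcp_pos: [0.5571, -0.0187, 0.0551]
ee_rot: [[-0.994, 0.111, -0.0], [0.111, 0.994, 0.0], [0.0, 0.0, -1.0]]
contact_force: [-1.4, 0.0, 1.6]
width: 0.0
gripper_force: 1.1
```

Run:
```python
from find import *
pm()
```

```text
t 35.77 tcp [557.1 -18.7  55.1] phi 173.64 w 0.0 gf 1.1 F [-1.4  0.   1.6] q6 0.08
mouth frame: x -44.8 y -0.1 z 55.1
```

Emit:
carry_out(travel=[[-0.02, 0, 0], [-0.02, 0, 0], [-0.02, 0, 0], [-0.02, 0, 0], [-0.015, 0, 0], [-0.01, 0, 0], [0, 0, 0], [0, 0, 0]], yaw=[0, 0, 0, 0, 0, 0, 0, 0])

```text
clock: 36.43
tcp_pos: [0.5882, -0.0221, 0.0552]
ee_rot: [[-0.994, 0.111, 0.001], [0.111, 0.994, -0.0], [-0.001, 0.0, -1.0]]
contact_force: [0.2, -0.0, -0.3]
width: -0.0001
gripper_force: 0.0
```

Emit:
carry_out(travel=[[0.04, 0, 0], [0.06, 0, -0.05], [0.04, 0, -0.1], [0, 0, -0.12], [0, 0, -0.12], [0, 0, -0.12], [0, 0, -0.09], [0, 0, 0]], yaw=[0, 0, 0, 0, 0, 0, 0, 0], hand=1)

```text
clock: 37.1
tcp_pos: [0.5494, -0.0176, 0.2419]
ee_rot: [[-0.994, 0.111, 0.011], [0.111, 0.994, -0.0], [-0.011, 0.001, -1.0]]
contact_force: [1.0, 0.1, 0.4]
width: 0.0851
gripper_force: 0.0
```

Run:
```python
from find import *
pm(); im,P,o=cartons("top");cartons("side")
for q in o: go(*q[0],235,180+q[2])
```

```text
t 37.10 tcp [549.4 -17.6 241.9] phi 173.64 w 85.1 gf 0.0 F [1.  0.1 0.4] q6 0.08
mouth frame: x -52.5 y 0.1 z 241.9
top [436.6 229.7] [45.4 63. ] -0.0 54.9 [155, 229, 19, 26, 482]
side [ 338.7 -570. ] [ 12.1 278. ] 0.8 54.0 [347, 131, 84, 20, 370]
side [434.2 232. ] [48.  65.8] -1.0 53.6 [212, 251, 41, 27, 684]
t 37.20 tcp [547.  -17.5 236.6] phi 173.64 w 85.2 gf 0.0 F [-0.5  1.5 -0.2] q6 0.08
yaw -0.212 shift/300: [0.3682 0.824  0.0055]
```

The last carton has been knocked about 52 mm, to (436, 230). I go there.

Emit:
carry_out(travel=[[0, 0, 0], [0.052, 0.118, 0], [0.052, 0.118, 0], [0.052, 0.118, 0], [0.052, 0.118, 0], [0.052, 0.118, 0], [0.052, 0.118, 0], [0.052, 0.118, 0]], yaw=[-0.212, 0, 0, 0, 0, 0, 0, 0])

```text
clock: 37.87
tcp_pos: [0.4349, 0.2313, 0.2335]
ee_rot: [[-1.0, 0.0, -0.002], [0.0, 1.0, -0.001], [0.002, -0.001, -1.0]]
contact_force: [0.8, -0.6, -0.2]
width: 0.0855
gripper_force: 0.0
```

Emit:
carry_out(travel=[[0, 0, 0], [0, 0, 0], [0, 0, 0], [0, 0, 0], [0, 0, 0], [0, 0, 0], [0, 0, 0], [0, 0, 0]], yaw=[0, 0, 0, 0, 0, 0, 0, 0])

```text
clock: 38.53
tcp_pos: [0.4372, 0.2297, 0.2352]
ee_rot: [[-1.0, 0.001, 0.0], [0.001, 1.0, 0.0], [-0.0, 0.0, -1.0]]
contact_force: [0.2, -0.5, 0.7]
width: 0.0853
gripper_force: 0.0
```

Run:
```python
from find import *
im,P,o=cartons("wrist")
for q in o: go(*q[0],24,180+q[2])
```

```text
wrist [435.3 230.9] [46.  64.8] -0.2 54.6 [232, 135, 45, 61, 2615]
wrist [602.6 -23.1] [23.2 75.6] 67.2 62.7 [0, 293, 80, 25, 1353]
t 38.58 tcp [437.2 229.9 235.2] phi 179.94 w 85.6 gf 0.0 F [ 0.5  1.4 -0.1] q6 0.49
yaw 0.005 shift/300: [0.0063 0.0034 0.7041]
t 38.58 tcp [437.2 229.9 235.2] phi 179.94 w 85.6 gf 0.0 F [ 0.5  1.4 -0.1] q6 0.49
yaw -2.242 shift/300: [ 0.5636 -0.8351  0.7041]
```

Emit:
carry_out(travel=[[0.006, 0.003, 0.08], [0, 0, 0.12], [0, 0, 0.13], [0, 0, 0.13], [0, 0, 0.12], [0, 0, 0.08], [0, 0, 0.03], [0, 0, 0.014]], yaw=[0.005, 0, 0, 0, 0, 0, 0, 0])

```text
clock: 39.25
tcp_pos: [0.4346, 0.2302, 0.0282]
ee_rot: [[-1.0, 0.005, -0.0], [0.005, 1.0, -0.003], [0.0, -0.003, -1.0]]
contact_force: [-32.7, -5.5, 104.8]
width: 0.0855
gripper_force: 52.5
```

Emit:
carry_out(travel=[[0, 0, 0], [0, 0, 0], [0, 0, 0], [0, 0, 0], [0, 0, 0], [0, 0, 0], [0, 0, 0], [0, 0, 0]], yaw=[0, 0, 0, 0, 0, 0, 0, 0], hand=0, squeeze=35)

```text
clock: 39.92
tcp_pos: [0.4347, 0.2267, 0.0311]
ee_rot: [[-1.0, 0.007, 0.003], [0.007, 1.0, -0.01], [-0.003, -0.01, -1.0]]
contact_force: [-29.6, -18.0, 92.1]
width: 0.0773
gripper_force: 45.9
```

Emit:
carry_out(travel=[[0, 0, -0.03], [0, 0, -0.06], [0, 0, -0.1], [0, 0, -0.13], [0, 0, -0.13], [0, 0, -0.1], [0, 0, 0], [0, 0, 0]], yaw=[0, 0, 0, 0, 0, 0, 0, 0])

```text
clock: 40.58
tcp_pos: [0.4368, 0.232, 0.1914]
ee_rot: [[-1.0, 0.003, 0.004], [0.003, 1.0, 0.002], [-0.004, 0.002, -1.0]]
contact_force: [-0.1, -0.5, -0.9]
width: -0.0003
gripper_force: 0.0
```

Run:
```python
from find import *
p=MX*(600.5-50)+MY*43.2; go(p[0],p[1],111,173.63)
```

```text
t 40.58 tcp [436.8 232.  191.4] phi 179.84 w -0.3 gf 0.0 F [-0.1 -0.5 -0.9] q6 0.49
yaw 0.207 shift/300: [-0.4738 -0.7861  0.2681]
```

The fingers met resistance and closed on nothing. The knocked carton lies beside the catch tray's outer wall, and a finger must have landed on it. I look again.

Run:
```python
from find import *
im,P,o=cartons("top"); a=im; cartons("side"); iw,Pw,ow=cartons("wrist")
Q=Pw.reshape(-1,3)*1e3
b=cv2.resize(cv2.convertScaleAbs(im[130:270,110:310],alpha=1.5),None,fx=2.2,fy=2.2,interpolation=cv2.INTER_CUBIC)
c=cv2.resize(iw,None,fx=440/512,fy=440/512)
b=cv2.resize(b,(440,308)); o=np.vstack([b,c[:290]])
cv2.imwrite("pics/x10.png",o[...,::-1])
```

```text
top [458.1 229.8] [20.1 45. ] 89.7 54.3 [155, 229, 19, 9, 153]
side [ 339.  -569.6] [ 14.8 278.7] 1.2 54.0 [347, 131, 84, 20, 373]
side [434.4 231.5] [48.9 65.6] 1.4 53.7 [212, 251, 41, 27, 678]
wrist [435.2 230.9] [46.  64.6] -0.0 54.6 [227, 144, 52, 70, 3420]
wrist [606.6 -10.2] [33.5 65. ] 49.9 61.1 [0, 321, 58, 40, 1559]
```

View pics/x10.png

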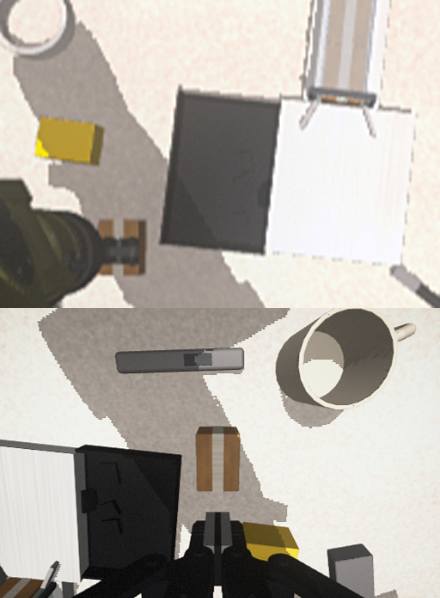

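The carton has not moved: (435.2, 230.9), yaw 0. The tray corner at about (440, 185) was under the wide-open right finger. I take it 13 mm nearer the robot, with the fingers only 61 mm open, and descend in two steps.

Emit:
carry_out(travel=[[0.024, 0, 0], [0.023, 0, 0], [0, 0, 0], [0, 0, 0.08], [0, 0, 0.1], [0, 0, 0.1], [0, 0, 0.1], [0, 0, 0.06]], yaw=[0, 0, 0, 0, 0, 0, 0, 0], hand=0.72)

```text
clock: 41.4
tcp_pos: [0.4189, 0.2303, 0.054]
ee_rot: [[-1.0, 0.002, -0.003], [0.002, 1.0, -0.002], [0.003, -0.002, -1.0]]
contact_force: [-1.1, -0.7, -0.5]
width: 0.0613
gripper_force: 0.0
```

Emit:
carry_out(travel=[[0, 0, 0.03], [0, 0, 0.01], [0, 0, 0.01], [0, 0, 0.01], [0, 0, 0], [0, 0, 0], [0, 0, 0], [0, 0, 0]], yaw=[0, 0, 0, 0, 0, 0, 0, 0])

```text
clock: 42.07
tcp_pos: [0.4215, 0.2315, 0.0396]
ee_rot: [[-1.0, 0.003, 0.001], [0.003, 1.0, 0.001], [-0.001, 0.001, -1.0]]
contact_force: [-0.3, 0.7, 0.1]
width: 0.0616
gripper_force: 0.0
```

Run:
```python
from find import *
go(422.5,231,24,180)
```

```text
t 42.07 tcp [421.5 231.5  39.6] phi 179.85 w 61.6 gf 0.0 F [-0.3  0.7  0.1] q6 0.51
yaw -0.005 shift/300: [-0.0034 -0.0018  0.0521]
```

Emit:
carry_out(travel=[[0, 0, 0.015], [0, 0, 0.015], [0, 0, 0.012], [0, 0, 0.008], [0, 0, 0], [0, 0, 0], [0, 0, 0], [0, 0, 0]], yaw=[0, 0, 0, 0, 0, 0, 0, 0])

```text
clock: 42.73
tcp_pos: [0.4211, 0.2314, 0.0241]
ee_rot: [[-1.0, 0.003, 0.0], [0.003, 1.0, 0.0], [-0.0, 0.0, -1.0]]
contact_force: [0.1, -0.3, 0.2]
width: 0.0613
gripper_force: 0.0
```

Emit:
carry_out(travel=[[0, 0, 0], [0, 0, 0], [0, 0, 0], [0, 0, 0], [0, 0, 0], [0, 0, 0], [0, 0, 0], [0, 0, 0]], yaw=[0, 0, 0, 0, 0, 0, 0, 0], hand=0, squeeze=40)

```text
clock: 43.4
tcp_pos: [0.4213, 0.2314, 0.0243]
ee_rot: [[-1.0, 0.003, 0.001], [0.003, 1.0, 0.0], [-0.001, 0.0, -1.0]]
contact_force: [-0.4, -0.7, 5.7]
width: 0.0454
gripper_force: 42.2
```

Emit:
carry_out(travel=[[0, 0, -0.03], [0, 0, -0.06], [0, 0, -0.1], [0, 0, -0.13], [0, 0, -0.13], [0, 0, -0.1], [0, 0, 0], [0, 0, 0]], yaw=[0, 0, 0, 0, 0, 0, 0, 0])

```text
clock: 44.07
tcp_pos: [0.4221, 0.2319, 0.1909]
ee_rot: [[-1.0, 0.003, 0.003], [0.003, 1.0, 0.002], [-0.003, 0.002, -1.0]]
contact_force: [0.1, 0.2, -1.7]
width: 0.0452
gripper_force: 41.7
```

Run:
```python
from find import *
p=MX*(600.5-68)+MY*43.2; go(p[0],p[1],111,173.63)
```

```text
t 44.07 tcp [422.1 231.9 190.9] phi 179.85 w 45.2 gf 41.7 F [ 0.1  0.2 -1.7] q6 0.50
yaw 0.207 shift/300: [-0.4626 -0.7803  0.2663]
```

Emit:
carry_out(travel=[[0, 0, 0], [-0.066, -0.111, 0], [-0.066, -0.111, 0], [-0.066, -0.111, 0], [-0.066, -0.111, 0], [-0.066, -0.112, 0], [-0.066, -0.112, 0], [-0.066, -0.112, 0]], yaw=[0.207, 0, 0, 0, 0, 0, 0, 0])

```text
clock: 44.73
tcp_pos: [0.5316, -0.0184, 0.1868]
ee_rot: [[-0.994, 0.111, -0.004], [0.111, 0.994, 0.0], [0.004, -0.0, -1.0]]
contact_force: [-0.1, 0.5, -0.7]
width: 0.0455
gripper_force: 41.8
```

Emit:
carry_out(travel=[[0, 0, 0], [0, 0, 0.08], [0, 0, 0.1], [0, 0, 0.08], [0, 0, 0], [0, 0, 0], [0, 0, 0], [0, 0, 0]], yaw=[0, 0, 0, 0, 0, 0, 0, 0])

```text
clock: 45.4
tcp_pos: [0.5338, -0.0165, 0.1123]
ee_rot: [[-0.994, 0.111, 0.002], [0.111, 0.994, -0.0], [-0.002, 0.0, -1.0]]
contact_force: [-0.3, -0.2, -1.1]
width: 0.0453
gripper_force: 42.0
```

Run:
```python
from find import *
pm(); p=MX*(600.5-68)+MY*43.2; go(p[0],p[1],57,173.63)
```

```text
t 45.40 tcp [533.8 -16.5 112.3] phi 173.65 w 45.3 gf 42.0 F [-0.3 -0.2 -1.1] q6 0.08
mouth frame: x -68.2 y -0.5 z 112.3
t 45.40 tcp [533.8 -16.5 112.3] phi 173.65 w 45.3 gf 42.0 F [-0.3 -0.2 -1.1] q6 0.08
yaw 0.001 shift/300: [-0.0005  0.0011  0.1845]
```

Emit:
carry_out(travel=[[0, 0.002, 0.05], [0, 0, 0.06], [0, 0, 0.04], [0, 0, 0.02], [0, 0, 0.012], [0, 0, 0.005], [0, 0, 0], [0, 0, 0]], yaw=[0, 0, 0, 0, 0, 0, 0, 0])

```text
clock: 46.07
tcp_pos: [0.5337, -0.016, 0.0558]
ee_rot: [[-0.994, 0.111, 0.002], [0.111, 0.994, -0.0], [-0.002, 0.0, -1.0]]
contact_force: [-0.2, 0.2, -1.5]
width: 0.0454
gripper_force: 42.1
```

Emit:
carry_out(travel=[[0, 0, 0], [0, 0, 0], [0, 0, 0], [0, 0, 0], [0, 0, 0], [0, 0, -0.06], [0, 0, -0.1], [0, 0, -0.1]], yaw=[0, 0, 0, 0, 0, 0, 0, 0], hand=0.75)

```text
clock: 46.73
tcp_pos: [0.5316, -0.016, 0.1329]
ee_rot: [[-0.994, 0.111, -0.003], [0.111, 0.994, 0.0], [0.003, -0.0, -1.0]]
contact_force: [0.9, 0.1, 0.2]
width: 0.0643
gripper_force: 0.0
```

Emit:
carry_out(travel=[[0.06, 0, 0], [0.08, 0, 0], [0.035, 0, 0], [0, 0, 0], [0, 0, 0], [0, 0, 0], [0, 0, 0], [0, 0, 0]], yaw=[0, 0, 0, 0, 0, 0, 0, 0], hand=0)

```text
clock: 47.4
tcp_pos: [0.4815, -0.0103, 0.1327]
ee_rot: [[-0.994, 0.111, 0.0], [0.111, 0.994, -0.0], [-0.0, 0.0, -1.0]]
contact_force: [-0.7, 0.2, -0.1]
width: 0.0003
gripper_force: 0.0
```

Run:
```python
from find import *
onbed()
```

```text
t 47.40 tcp [481.5 -10.3 132.7] phi 173.63 w 0.3 gf 0.0 F [-0.7  0.2 -0.1] q6 0.09
mouth frame: x -120.9 y -0.2 z 132.7
262 ((-43.543819427490234, 0.11420440673828125), (86.27833557128906, 45.695980072021484), 0.30915597081184387)
```

Emit:
carry_out(travel=[[0, 0, 0.05], [0, 0, 0.08], [0, 0, 0.08], [0, 0, 0.035], [0, 0, 0.013], [0, 0, 0], [-0.02, 0, 0], [-0.03, 0, 0]], yaw=[0, 0, 0, 0, 0, 0, 0, 0])

```text
clock: 48.12
tcp_pos: [0.4966, -0.0119, 0.0567]
ee_rot: [[-0.994, 0.111, 0.001], [0.111, 0.994, -0.0], [-0.001, 0.0, -1.0]]
contact_force: [0.8, 0.2, 0.6]
width: 0.0001
gripper_force: 0.0
```

Emit:
carry_out(travel=[[-0.025, 0, 0], [-0.025, 0, 0], [-0.025, 0, 0], [-0.025, 0, 0], [-0.025, 0, 0], [-0.025, 0, 0], [-0.025, 0, 0], [-0.025, 0, 0]], yaw=[0, 0, 0, 0, 0, 0, 0, 0])

```text
clock: 48.78
tcp_pos: [0.5557, -0.0186, 0.0553]
ee_rot: [[-0.994, 0.111, -0.0], [0.111, 0.994, -0.0], [0.0, -0.0, -1.0]]
contact_force: [-2.6, 0.3, 1.5]
width: 0.0001
gripper_force: 1.6
```

Run:
```python
from find import *
pm()
```

```text
t 48.78 tcp [555.7 -18.6  55.3] phi 173.64 w 0.1 gf 1.6 F [-2.6  0.3  1.5] q6 0.08
mouth frame: x -46.2 y -0.2 z 55.3
```

Emit:
carry_out(travel=[[-0.02, 0, 0], [-0.02, 0, 0], [-0.02, 0, 0], [-0.02, 0, 0], [-0.015, 0, 0], [-0.01, 0, 0], [-0.007, 0, 0], [0, 0, 0]], yaw=[0, 0, 0, 0, 0, 0, 0, 0])

```text
clock: 49.45
tcp_pos: [0.5888, -0.0223, 0.0554]
ee_rot: [[-0.994, 0.111, -0.0], [0.111, 0.994, 0.0], [0.0, -0.0, -1.0]]
contact_force: [-1.2, -0.1, -0.7]
width: -0.0
gripper_force: 0.0
```

Emit:
carry_out(travel=[[0.04, 0, 0], [0.08, 0, 0], [0.1, 0, 0], [0.1, 0, 0], [0, 0, 0], [0, 0, 0], [0, 0, 0], [0, 0, 0]], yaw=[0, 0, 0, 0, 0, 0, 0, 0])

```text
clock: 50.12
tcp_pos: [0.4952, -0.0117, 0.0562]
ee_rot: [[-0.994, 0.111, 0.003], [0.111, 0.994, -0.0], [-0.003, 0.0, -1.0]]
contact_force: [0.4, 0.2, -0.4]
width: -0.0
gripper_force: 0.0
```

Run:
```python
from find import *
pm(); im,P=cloud("side");save("pics/s11.png",cv2.convertScaleAbs(im,alpha=1.4),6,(160,140,290,240))
Q=P.reshape(-1,3)*1e3;G=np.stack([Q[:,:2]@MX-600.5,Q[:,:2]@MY-43.4,Q[:,2]],1);b=brown(im).ravel()
m=b&(abs(G[:,0])<40)&(abs(G[:,1])<24)&(G[:,2]>38)&(G[:,2]<80);print("tail (brown)",m.sum(),np.percentile(G[m],[5,50,95],axis=0).round(1).tolist())
```

```text
t 50.12 tcp [495.2 -11.7  56.2] phi 173.64 w -0.0 gf 0.0 F [ 0.4  0.2 -0.4] q6 0.09
mouth frame: x -107.1 y -0.1 z 56.2
tail (brown) 105 [[-3.6, -18.2, 41.4], [-2.2, 7.7, 58.8], [-1.1, 21.8, 77.3]]
```

View pics/s11.png

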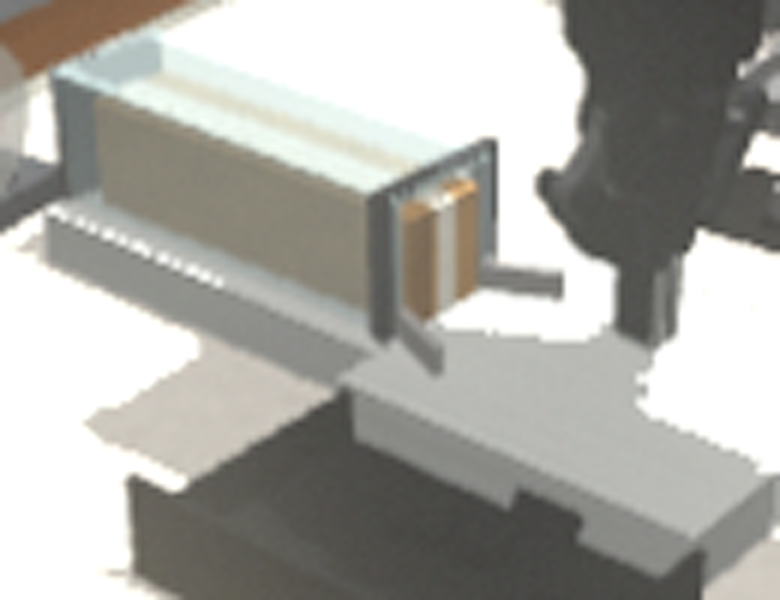

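All three cartons stand in a row in the tunnel, (100,150) to (440,250). The last tail is about 2 mm before the mouth, so I give it 2 mm more, gently.

Emit:
carry_out(travel=[[-0.05, 0, 0], [-0.09, 0, 0], [-0.09, 0, 0], [-0.05, 0, 0], [-0.025, 0, 0], [-0.01, 0, 0], [-0.005, 0, 0], [0, 0, 0]], yaw=[0, 0, 0, 0, 0, 0, 0, 0])

```text
clock: 50.83
tcp_pos: [0.5879, -0.0222, 0.0551]
ee_rot: [[-0.994, 0.111, -0.001], [0.111, 0.994, 0.0], [0.001, -0.0, -1.0]]
contact_force: [0.3, -0.5, 0.3]
width: 0.0001
gripper_force: 0.0
```

Emit:
carry_out(travel=[[-0.004, 0, 0], [-0.003, 0, 0], [0, 0, 0], [0, 0, 0], [0, 0, 0], [0, 0, 0], [0, 0, 0], [0, 0, 0]], yaw=[0, 0, 0, 0, 0, 0, 0, 0])

```text
clock: 51.5
tcp_pos: [0.5888, -0.0223, 0.0552]
ee_rot: [[-0.994, 0.111, -0.003], [0.111, 0.994, 0.0], [0.003, -0.0, -1.0]]
contact_force: [-5.7, 0.4, 1.8]
width: -0.0004
gripper_force: 0.1
```

Emit:
carry_out(travel=[[0.04, 0, 0], [0.08, 0, 0], [0.1, 0, 0], [0.1, 0, 0], [0, 0, -0.1], [0, 0, -0.13], [0, 0, -0.13], [0, 0, -0.13]], yaw=[0, 0, 0, 0, 0, 0, 0, 0])

```text
clock: 52.17
tcp_pos: [0.4949, -0.0118, 0.2044]
ee_rot: [[-0.994, 0.111, 0.001], [0.111, 0.994, -0.0], [-0.001, 0.0, -1.0]]
contact_force: [2.0, 0.6, -0.5]
width: -0.0006
gripper_force: 0.0
```

Emit:
carry_out(travel=[[0, -0.12, 0], [0, -0.12, 0], [0, -0.12, 0], [0, -0.12, 0], [0, -0.12, 0], [0, -0.12, 0], [0, -0.12, 0], [0, -0.12, 0]], yaw=[0, 0, 0, 0, 0, 0, 0, 0])

```text
clock: 52.83
tcp_pos: [0.4633, -0.3001, 0.203]
ee_rot: [[-0.994, 0.111, 0.002], [0.111, 0.994, -0.001], [-0.002, -0.001, -1.0]]
contact_force: [-0.1, 0.5, 0.6]
width: 0.0
gripper_force: 0.0
```

Emit:
carry_out(travel=[[0, -0.12, 0], [0, -0.12, 0], [0, -0.12, 0], [0, -0.12, 0], [0, 0, 0], [0, 0, 0], [0, 0, 0], [0, 0, 0]], yaw=[0, 0, 0, 0, 0, 0, 0, 0])

```text
clock: 53.5
tcp_pos: [0.4477, -0.4401, 0.2026]
ee_rot: [[-0.994, 0.11, 0.0], [0.11, 0.994, 0.0], [-0.0, 0.0, -1.0]]
contact_force: [0.8, -0.6, -0.3]
width: -0.0003
gripper_force: 0.0
```

Run:
```python
from find import *
st(); im,P=cloud("side")
Q=P.reshape(-1,3)*1e3;G=np.stack([Q[:,:2]@MX-600.5,Q[:,:2]@MY-43.4,Q[:,2]],1);b=brown(im).ravel()
m=b&(abs(G[:,0])<40)&(abs(G[:,1])<24)&(G[:,2]>38)&(G[:,2]<80);print("tail (brown)",m.sum(),np.percentile(G[m],[5,50,95],axis=0).round(1).tolist())
a=cv2.convertScaleAbs(im,alpha=1.4)[140:240,160:310]; a=cv2.resize(a,(450,300),interpolation=cv2.INTER_CUBIC)
im,P=cloud("top"); Z=P[...,2]
for lo,hi,n in((.055,.09,"grip"),(.018,.09,"foot")):
    q=P[(Z>lo)&(Z<hi)&(abs(P[...,0]-.503)<.07)&(abs(P[...,1]+.241)<.045)]; print(n,len(q),len(q)>5 and cv2.minAreaRect((q[:,:2]*1e3).astype(np.float32)))
t=cv2.resize(im[60:380,40:500],(450,300)); cv2.imwrite("pics/f12.png",np.vstack([a,t])[...,::-1])
```

```text
t 53.50 tcp [ 447.7 -440.1  202.6] phi 173.70 w -0.3 gf 0.0 F [ 0.8 -0.6 -0.3] q6 -0.67
tail (brown) 90 [[-3.8, -18.2, 41.2], [-2.1, 11.1, 58.0], [-0.5, 22.3, 77.0]]
grip 196 ((499.8159484863281, -239.4578094482422), (22.57662582397461, 47.952110290527344), 88.12750244140625)
foot 447 ((500.07781982421875, -239.574462890625), (35.10457992553711, 78.22660827636719), 89.37841033935547)
```

View pics/f12.png

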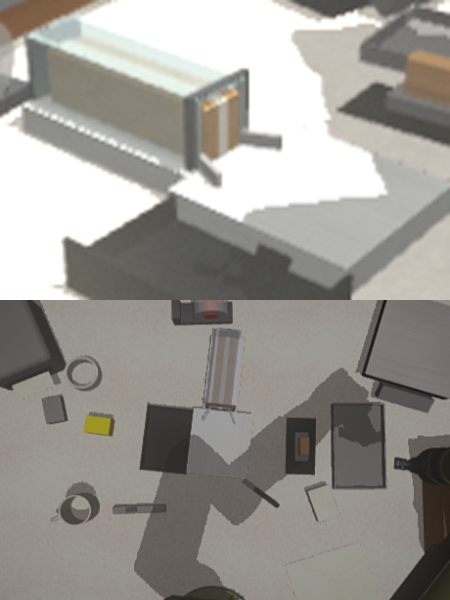

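All three cartons are in the tunnel with the last one about flush. The bed is empty and the chips are in the catch tray. The scraper stands within about 3 mm of the mat's centre, the other things are untouched, and the arm is clear. Handing in.

```bash
python3 -c "
from plant import *
print(sign_off())"
```

```text
the job is handed in; nothing more can be done
None
```

I handed the job in at 53.5 s: four chips are in the catch tray, the scraper is within 3 mm of the mat's centre, and all three cartons fitted the tunnel with the last about flush, so none went to the return tray; once a finger landed on something (most likely the catch tray's wall) at about 105 N, under the 120 N wrist limit, and nothing appeared to have moved.

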